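# Load the V-fence marking jig and set its tally collar

## Robot

A 7-joint arm with a two-finger parallel gripper is mounted at the origin on a cart in front of the work surface, level with it; the furniture and walls round the work are solid. World frame = base frame: x ahead of the robot, y to its left, z up, the work surface at z = 0. Lengths are in mm, angles in rad, forces in N, time in s.
With the tool pointing down it reaches from about 350 to 900 mm from the base axis. Payload 8.1 kg.
Tool frame: the origin (TCP) lies on the centre line of the jaws, within the pads' length; the fingertips stand 19 mm ahead of it and the grasp point (between the pads) is the TCP; z points along the fingers, y is the line along which they close (so a half turn about z gives the same grasp; the last joint's range is limited). The gripper opens to 92 mm and grips with 3 to 60 N. Pads are 19 mm wide; open, the fingers measure 130 mm over their backs; the gripper's body (75 mm by 190 mm) begins 47 mm behind the grasp point.
Start: joints at [-1.345, 0.434, 0.025, 1.573, -0.012, 1.134, -0.075], TCP at [201.844, 591.523, 245.742] pointing down, gripper open.
Joint ranges: [-2.62, 2.62], [-0.44, 2.09], [-1.27, 1.32], [0.08, 2.57], [-1.32, 4.46], [0.12, 2], [-2.74, 2.74]. Speed limits (rad/s): [2.22, 2.22, 3.01, 3.01, 3.14, 3.14, 3.14].

## Interface

Orientations are given as a unit quaternion [w, x, y, z].
In Python, from workcell import bot, eyes gives the robot as it stands.
- The arm moves only by the tool carry_out, never from a script. Its argument "deltas" is a list of rows, each a list of 3 entries, a list of its own where there are three numbers: the opening, from -1 (shut) to 1 (fully open), so that 0 is half open, then the shift along the tool's x, y, z each as a share of 20 mm, from -1 to 1, then the turn, a rotation vector about the tool's x, y, z each as a share of 45 degrees, from -1 to 1. In form: [[claw, [tx, ty, tz], [wx, wy, wz]], ...]. A call has 1 to 5 rows; each row shifts and turns the commanded pose from where the row before left it, along the tool's axes as they then stand; what a row does not reach is not made up. A row lasts 1/10 s, in which the tool goes at most 50 mm and 8.59 degrees, less where a joint would pass 70% of its speed; a pose out of reach is approached as far as the arm can. A call with a number of a shift or a turn outside -1 to 1 is refused whole. A call with a gripper value outside its range is refused whole. The fingers move at their own pace and stop on an object; "newtons" is the grip in N (left out, the last holds). Time passes only in rows, so rows that do not move let the fingers close. It gives the time, the measured TCP pose, the force, the opening and the grip force at its end, in the units of the state.
- bot.state(): the state, without advancing time (a new reading comes with each control period).
- eyes.read_camera(name): name is "scene" or "top" or "wrist"; returns (picture, depth): 384x512x3 uint8, red, green, blue; 384x512 float32, mm along the optical axis (not along the pixel's ray), 0 where there is no reading.
- eyes.calibration(name): a dict with "vertical_fov" (degrees; the focal length in pixels is half the picture's height over the tangent of half this angle, whatever the lens; pixels are square), "cx", "cy" (the principal point, pixels), "view" (4x4, takes a point from world to camera coordinates); the wrist camera has in their place "hand_eye" (4x4, takes a point from camera to tool coordinates, whose origin is the TCP and whose axes are the flange's). Camera axes: x right, y up, looking along -z (the intrinsics and any distortion apply to the point x, -y, -z); pixel columns grow to the right and rows downward; lengths in mm; the calibration is good to about 2 mm. The wrist camera is an equidistant fisheye: a pixel r from the principal point sees the ray r / f radians off the axis. A picture is of the moment at which its call begins: read the wrist's pose just before it. calibration takes no time and is no camera call.
- bot.sign_off(): hands the job in; it is judged then, once.
The state is a dict: "clock": time; "joint_positions": joint angles; "joint_velocities": joint speeds; "tau": joint torques, N m; "ee_pos": TCP position; "ee_rot": TCP orientation; "wrist_force": force on the tool from outside, world axes, zero at the start; "torque": the same for the moment, N m; "gripper_width": finger opening in mm; "gripper_force": force on a finger pad.
Only numpy, scipy, OpenCV 4.12 (cv2) and the standard library are available. Lean on these libraries where they do the work, as an engineer would, in place of code of your own. Each camera call takes 0.05 s, during which the arm holds its last target. There are 200 camera calls.

## Task

Get the marking jig ready: lay the bench brush that is in the way flat in the shallow aluminium tool tray, and push every brass round blank, standing upright on the bench, into a V nest of its own in the dark steel fence until it sits centred against both faces of the V. Once all the blanks are seated, slide the collar along its bent rail, round both bends, up against the disc-shaped stop to show that the jig is loaded. Leave the polish pot, the lacquer bottle and the flat file where they are.

Things in the scene. Friction and masses are not known exactly. Their poses are not given: they have to be found in the camera images.
- v_fence: dark steel fence fixed to the bench, 386 mm along its y, 30 mm high, with four upright V notches (nests) at 84 mm pitch, open towards its -x (the robot). Origin at bench level at the middle of the line of apexes; tooth tips at x = -35 mm, flat, 14 mm wide; back at x = +38 mm. Each V is 90 degrees, 70 mm wide at the mouth, 35 mm deep. Blanks stand on the bench itself in front of and in the nests
- nest1 (a point): apex of nest 1 at bench level, at y = -126 mm of the fence; axes as the fence's (x points out through the back of the V). A seated blank has its centre on the nest's x axis at x = -1.414 times its radius: -38.2 mm for a 54 mm blank, -32.5 mm for a 46 mm one. Any blank fits any nest
- nest2 (a point): apex of nest 2 at bench level, at y = -42 mm of the fence; axes as the fence's (x points out through the back of the V). A seated blank has its centre on the nest's x axis at x = -1.414 times its radius: -38.2 mm for a 54 mm blank, -32.5 mm for a 46 mm one. Any blank fits any nest
- nest3 (a point): apex of nest 3 at bench level, at y = 42 mm of the fence; axes as the fence's (x points out through the back of the V). A seated blank has its centre on the nest's x axis at x = -1.414 times its radius: -38.2 mm for a 54 mm blank, -32.5 mm for a 46 mm one. Any blank fits any nest
- nest4 (a point): apex of nest 4 at bench level, at y = 126 mm of the fence; axes as the fence's (x points out through the back of the V). A seated blank has its centre on the nest's x axis at x = -1.414 times its radius: -38.2 mm for a 54 mm blank, -32.5 mm for a 46 mm one. Any blank fits any nest
- blank1: upright solid brass round blank, a cylinder 54 mm in diameter and 46 mm tall standing on the bench; origin at the centre of its underside, z up along its axis. May be absent
- blank2: upright solid brass round blank, a cylinder 54 mm in diameter and 46 mm tall standing on the bench; origin at the centre of its underside, z up along its axis. May be absent
- blank3: upright solid brass round blank, a cylinder 46 mm in diameter and 46 mm tall standing on the bench; origin at the centre of its underside, z up along its axis. May be absent
- blank4: upright solid brass round blank, a cylinder 46 mm in diameter and 46 mm tall standing on the bench; origin at the centre of its underside, z up along its axis. May be absent
- brush: wooden-handled bench brush 180 mm long, lying in front of the nests; origin at the middle of its length at its underside, x along it. Handle 13 mm in diameter (axis 7 mm above the underside) from x = -90 to +40 mm, then a ferrule 20 mm wide and 15 mm high, then a 15 mm thick head
- tool_tray: shallow open aluminium tray fixed to the bench, 226 mm (its x) by 84 mm (its y), walls 18 mm high and 4 mm thick, floor 4 mm thick; origin at the centre of its underside
- tally_rail: 10 mm steel rod fixed to the bench on two feet, its axis level at 80 mm height, bent to a flat Z. In its frame (origin at bench level under the start foot): rises at (0, 0), leg 1 along +x to bend 1 at (80, 0) mm, leg 2 at 60 degrees towards +y, 85 mm, to bend 2 at (122.5, 73.6) mm, leg 3 along +x past the stop to the end foot at (212.5, 73.6) mm. Bends rounded, 25 mm radius
- bend1 (a point): point on the level of the rod's axis where the axes of legs 1 and 2 meet (the rounded rod passes 4 mm inside it); axes as the rail's
- bend2 (a point): the same for legs 2 and 3; axes as the rail's
- stop (a point): face of the stop, a dark steel disc 44 mm in diameter fixed on leg 3; the point is on the rod's axis; the collar comes from the rail's -x side
- collar_home (a point): where the collar's origin is when the collar hangs against the stop (7 mm before the stop face, 13 mm below the rod's axis)
- collar: brass ring hanging loose on the rail, 52 mm outside, 36 mm inside, 14 mm thick along its x (the rod), a weight below (to 48 mm under the origin) and an upright black grip on top. Origin at the ring's centre, 13 mm below the rod's axis when it hangs; z up. The grip is 14 mm (x) by 22 mm (y), from 24 to 62 mm above the origin. Rights itself when let go; starts on leg 1
- polish_pot: round pot 58 mm wide, 50 mm tall, red lid; bystander, leave alone
- lacquer_bottle: small bottle 31 mm wide, 79 mm tall, with a tall cap; bystander, leave alone
- file_flat: flat file with wooden handle, 240 mm long; bystander, leave alone
Mind the look-alikes: they are no part of the job. Leave any green look-alike of the blank3 alone.

How it is judged (in metres and radians):
On the way, in this order (a step that is already met when the one before it is completed fails the run):
1. every blank present is seated upright in a V nest (angle between each of blank1, blank2, blank3, blank4's own z axis and vertical below 0.08 rad and height (world z) of each of blank1, blank2, blank3, blank4 below 0.005 m and linear speed of each of blank1, blank2, blank3, blank4 below 0.02 m/s and ((x of blank1 in the frame of nest1 between -0.0412 and -0.0352 m and y of blank1 in the frame of nest1 between -0.003 and 0.003 m) or (x of blank1 in the frame of nest2 between -0.0412 and -0.0352 m and y of blank1 in the frame of nest2 between -0.003 and 0.003 m) or (x of blank1 in the frame of nest3 between -0.0412 and -0.0352 m and y of blank1 in the frame of nest3 between -0.003 and 0.003 m) or (x of blank1 in the frame of nest4 between -0.0412 and -0.0352 m and y of blank1 in the frame of nest4 between -0.003 and 0.003 m)) and ((x of blank2 in the frame of nest1 between -0.0412 and -0.0352 m and y of blank2 in the frame of nest1 between -0.003 and 0.003 m) or (x of blank2 in the frame of nest2 between -0.0412 and -0.0352 m and y of blank2 in the frame of nest2 between -0.003 and 0.003 m) or (x of blank2 in the frame of nest3 between -0.0412 and -0.0352 m and y of blank2 in the frame of nest3 between -0.003 and 0.003 m) or (x of blank2 in the frame of nest4 between -0.0412 and -0.0352 m and y of blank2 in the frame of nest4 between -0.003 and 0.003 m)) and ((x of blank3 in the frame of nest1 between -0.0355 and -0.0295 m and y of blank3 in the frame of nest1 between -0.003 and 0.003 m) or (x of blank3 in the frame of nest2 between -0.0355 and -0.0295 m and y of blank3 in the frame of nest2 between -0.003 and 0.003 m) or (x of blank3 in the frame of nest3 between -0.0355 and -0.0295 m and y of blank3 in the frame of nest3 between -0.003 and 0.003 m) or (x of blank3 in the frame of nest4 between -0.0355 and -0.0295 m and y of blank3 in the frame of nest4 between -0.003 and 0.003 m)) and ((x of blank4 in the frame of nest1 between -0.0355 and -0.0295 m and y of blank4 in the frame of nest1 between -0.003 and 0.003 m) or (x of blank4 in the frame of nest2 between -0.0355 and -0.0295 m and y of blank4 in the frame of nest2 between -0.003 and 0.003 m) or (x of blank4 in the frame of nest3 between -0.0355 and -0.0295 m and y of blank4 in the frame of nest3 between -0.003 and 0.003 m) or (x of blank4 in the frame of nest4 between -0.0355 and -0.0295 m and y of blank4 in the frame of nest4 between -0.003 and 0.003 m))), for 0.2 s.
2. after that, the collar is at the stop (distance between collar and collar_home below 0.01 m and linear speed of collar below 0.02 m/s), for 0.2 s.
At the end, for the whole second after the job is handed in: Every blank present stands upright in its own nest, centre within 3 mm along and across of touching both faces; collar within 10 mm of its place at the stop; brush flat in the tool tray, its middle within 30 mm along and 37 mm across of the tray's; all at rest (all of step 1 and all of step 2 and x of brush in the frame of tool_tray between -0.03 and 0.03 m and y of brush in the frame of tool_tray between -0.037 and 0.037 m and height (world z) of brush below 0.015 m and angle between brush's own x axis and vertical above 1.5 rad and linear speed of brush below 0.02 m/s).
It fails at once if the polish pot is moved by more than 40 mm (distance of polish_pot from where it was at the start of the episode above 0.04 m).
It fails at once if the lacquer bottle is moved by more than 40 mm (distance of lacquer_bottle from where it was at the start of the episode above 0.04 m).
It fails at once if the file flat is moved by more than 40 mm (distance of file_flat from where it was at the start of the episode above 0.04 m).
Of blank1, blank2, blank3, blank4 only 3 to 4 are there at a start; the rules pass over those that are not, and their reading is None.
At some moment in a run one of blank1, blank2, blank3, blank4 may be knocked a few centimetres aside while the robot is not near it.
Once in a run the grip may slacken for a moment while it holds something.
It also fails if it takes over 210 s, if anything falls off the work surface, if the arm or the gripper's body presses on something with over 40 N, if the wrist force passes 120 N, or if a joint passes its speed limit or range.

## Working session

There is one attempt and no reset: what is moved stays moved. The work goes in short steps, Python scripts to look and compute and a tool call to move; the robot and the scene stay as the last step left them, time stands still between calls to the robot, and variables do not carry over. Pictures are saved under pics/ and viewed, at most 15 in all, crops included, and the job is handed in when it is done.

Besides the shell and the picture viewer there is one more tool, called after "Call:" by a JSON object that holds its "method" and its "body", one argument or row to a line. carry_out: Moves the arm, as the interface text tells. Shift numbers are shares of 20 mm and turn numbers shares of 45 degrees, none past 1 either way. Its arguments: {"type":"object","properties":{"deltas":{"type":"array","items":{"type":"array"}},"newtons":{"type":"number"}},"required":["deltas"]}

```bash
ls; mkdir -p pics
cat > h.py <<'E'
import numpy as np, cv2
from workcell import bot, eyes
from scipy.spatial.transform import Rotation as R
def snap(n):
    p,d=eyes.read_camera(n); return p,d
def f_of(c): return 192/np.tan(np.radians(c["vertical_fov"])/2)
def pts(n,d):
    c=eyes.calibration(n); f=f_of(c); v,u=np.mgrid[0:384,0:512]
    P=np.stack([(u-c["cx"])/f*d,-(v-c["cy"])/f*d,-d,np.ones_like(d)],-1)
    W=P@np.linalg.inv(np.array(c["view"])).T
    W[d==0]=np.nan
    return W[...,:3]
def save(n,p): cv2.imwrite("pics/"+n,cv2.cvtColor(p,cv2.COLOR_RGB2BGR))
E
python3 - <<'E'
from h import *
for n in ("top","scene"):
    c=eyes.calibration(n); print({k:(np.round(v,3).tolist()) for k,v in c.items()})
    p,d=snap(n); np.savez(n+".npz",p=p,d=d); save(n+"0.png",p)
print(eyes.calibration("wrist")); print(bot.state())
E
```

```text
pics
{'vertical_fov': 49.568, 'cx': 245.964, 'cy': 187.872, 'view': [[-0.007, -1.0, 0.007, -88.408], [0.986, -0.006, 0.166, -592.109], [-0.166, 0.008, 0.986, -1412.639], [0.0, 0.0, 0.0, 1.0]]}
{'vertical_fov': 51.448, 'cx': 253.068, 'cy': 191.519, 'view': [[0.531, -0.847, 0.017, -360.337], [0.614, 0.398, 0.682, -390.086], [-0.584, -0.351, 0.732, -923.175], [0.0, 0.0, 0.0, 1.0]]}
{'vertical_fov': 65.70646984690485, 'cx': 257.2186899593481, 'cy': 189.68335165766845, 'hand_eye': array([[-5.93849987e-04,  9.64030858e-01,  2.65789678e-01,
         7.07178614e+01],
       [ 9.99999344e-01,  3.12249495e-04,  1.10174124e-03,
         4.25823569e-01],
       [ 9.79119855e-04,  2.65790158e-01, -9.64030411e-01,
        -1.39088207e+02],
       [ 0.00000000e+00,  0.00000000e+00,  0.00000000e+00,
         1.00000000e+00]])}
{'clock': 0.1, 'joint_positions': array([-1.34461119,  0.43516249,  0.02496903,  1.5739941 , -0.01158067,
        1.13400516, -0.07509128]), 'joint_velocities': array([-0.00050665, -0.00219578, -0.00042847, -0.0020882 ,  0.00148203,
        0.00174984, -0.00129947]), 'tau': array([ 2.25436655e-03, -6.69117951e+01,  9.87518951e-01, -3.15145111e+01,
       -6.04443136e-02,  3.73873953e-02,  1.69401517e-05]), 'ee_pos': array([201.7209536 , 591.09882325, 245.02232736]), 'ee_rot': array([-4.42831044e-05,  1.63676865e-01,  9.86513749e-01, -7.10873516e-04]), 'wrist_force': array([-0.0581321 , -0.50103241, -0.30847095]), 'torque': array([-0.01633659, -0.03334625, -0.03111713]), 'gripper_force': 0.0, 'gripper_width': 92.01674200228466}
```

View pics/top0.png

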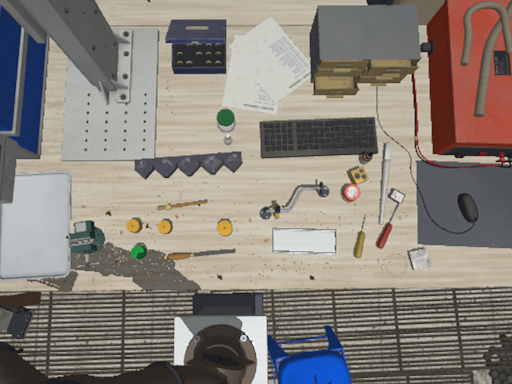

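View pics/scene0.png

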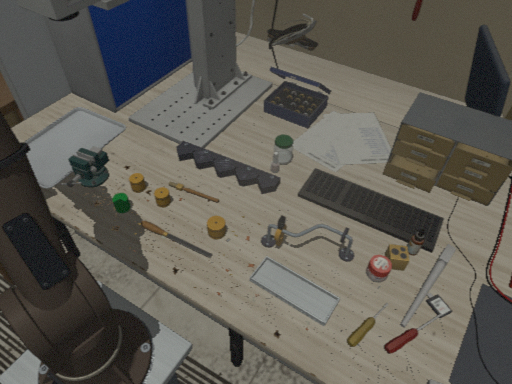

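Top view: three brass rounds at (134,226), (165,227) and (224,228); the green round at (138,251) is the look-alike and the brass cube at (358,174) is square, so neither is a blank. The fence is at (188,163), brush at (183,204), tray at (304,240), rail from (265,212) to (322,188), red-lidded pot at (350,192) and file at (200,254). I'll confirm with one enlarged crop and measure.

Run:
```python
from h import *
z=np.load("top.npz"); p,d=z["p"],z["d"]; W=pts("top",d)
cr=p[145:265,110:345]; save("crop1.png",cv2.resize(cr,None,fx=3.4,fy=3.4,interpolation=cv2.INTER_CUBIC))
hsv=cv2.cvtColor(p,cv2.COLOR_RGB2HSV)
m=((hsv[...,0]<30)&(hsv[...,0]>12)&(hsv[...,1]>150)&(hsv[...,2]>120)).astype(np.uint8)
n,l,s,c=cv2.connectedComponentsWithStats(m)
for i in range(1,n):
    if s[i,4]>15:
        q=W[l==i]; print("brass",c[i].round(1),s[i],np.nanmedian(q,0).round(1),np.nanmin(q,0).round(0),np.nanmax(q,0).round(0))
for u,v in [(225,254),(180,150),(60,200),(300,290)]: print("bench",W[v-3:v+4,u-3:u+4].reshape(-1,3).mean(0).round(1))
# fence: points z 20..40 in region
reg=np.zeros(d.shape,bool); reg[145:182,128:248]=1
f=reg&(W[...,2]>22)&(W[...,2]<38)&(p.max(-1)<110)
q=W[f]; print(f.sum(),q.min(0),q.max(0)); 
cnt=q[:,:2].astype(np.float32); r=cv2.minAreaRect(cnt); print(r,cv2.boxPoints(r).round(1).tolist())
# tray
reg[:]=0; reg[222:258,265:342]=1
t=reg&(p.min(-1)>185); q=W[t&(W[...,2]<30)]; r=cv2.minAreaRect(q[:,:2].astype(np.float32)); print("tray",t.sum(),r,cv2.boxPoints(r).round(1).tolist(),np.median(q[:,2]))
```

```text
brass [276.7 215.2] [275 213   4   5  16] [ 490.9 -196.7   82.9] [ 485. -201.   72.] [ 498. -189.   92.]
brass [132.9 225.5] [127 219  13  14 127] [461.2 300.4  46.3] [442. 281.  16.] [485. 322.  55.]
brass [164.3 226.5] [158 221  13  12 122] [458.1 191.9  46.2] [439. 173.  30.] [477. 214.  55.]
brass [224.4 227.7] [218 221  14  15 168] [451.5 -15.3  45.9] [427. -39.  27.] [476.   6.  56.]
bench [nan nan nan]
bench [7.430e+02 1.496e+02 7.000e-01]
bench [559.2 577.6   2.8]
bench [ 194.3 -352.  -547.8]
1471 [638.6084005  -75.28603741  22.12492959] [741.65252093 309.84261908  37.97497875]
((683.6848754882812, 117.75736236572266), (385.1075744628906, 102.52484893798828), 87.65811157226562) [[624.5999755859375, -72.5], [727.0, -76.69999694824219], [742.7999877929688, 308.1000061035156], [640.2999877929688, 312.20001220703125]]
tray 1349 ((404.7438659667969, -303.98687744140625), (227.63070678710938, 85.38380432128906), 87.94668579101562) [[358.0, -416.20001220703125], [443.29998779296875, -419.29998779296875], [451.5, -191.8000030517578], [366.20001220703125, -188.6999969482422]] 3.899993235809916
```

View pics/crop1.png

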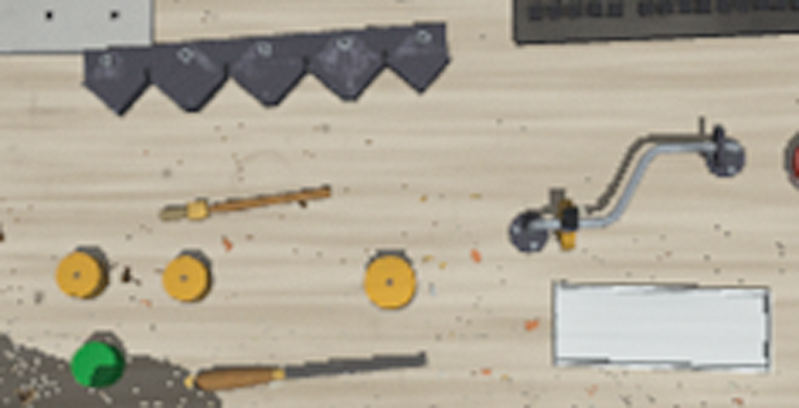

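The crop confirms three brass rounds at crop (81,272), (187,277) and (390,281), with the green one at (97,365). The brush head is on the left at (165,212), and the tooth tips run from (122,113) to (422,90). I'll hover above for a wrist view.

Call:
{"method": "carry_out", "body": {
  "deltas": [
    [1, [0, 0, 0], [0, 0, -0.14]],
    [1, [0, 0, 0], [0, 0, -0.14]],
    [1, [0, 0, 0], [0, 0, -0.14]],
    [1, [-0.7, -0.98, 0], [0, 0, 0]],
    [1, [-0.7, -0.98, 0], [0, 0, 0]]
  ]
}}

```text
clock: 0.6
ee_pos: [229.6, 551.9, 245.1]
ee_rot: [-0.0, -0.001, 1.0, -0.0]
wrist_force: [-0.5, 0.2, -0.5]
gripper_width: 91.6
gripper_force: 0.0
```

Call:
{"method": "carry_out", "body": {
  "deltas": [
    [1, [-0.7, -0.98, 0], [0, 0, 0]],
    [1, [-0.7, -0.98, 0], [0, 0, 0]],
    [1, [-0.7, -0.98, 0], [0, 0, 0]],
    [1, [-0.7, -0.98, 0], [0, 0, 0]],
    [1, [-0.7, -0.98, 0], [0, 0, 0]]
  ]
}}

```text
clock: 1.1
ee_pos: [300.4, 453.3, 245.4]
ee_rot: [-0.0, -0.001, 1.0, -0.0]
wrist_force: [0.4, -0.5, -0.2]
gripper_width: 92.1
gripper_force: 0.0
```

Call:
{"method": "carry_out", "body": {
  "deltas": [
    [1, [-0.7, -0.98, 0], [0, 0, 0]],
    [1, [-0.7, -0.98, 0], [0, 0, 0]],
    [1, [-0.7, -0.98, 0], [0, 0, 0]],
    [1, [-0.7, -0.98, 0], [0, 0, 0]],
    [1, [-0.7, -0.98, 0], [0, 0, 0]]
  ]
}}

```text
clock: 1.6
ee_pos: [370.4, 355.5, 245.5]
ee_rot: [-0.0, -0.001, 1.0, -0.0]
wrist_force: [0.4, 0.4, -1.0]
gripper_width: 91.9
gripper_force: 0.0
```

Call:
{"method": "carry_out", "body": {
  "deltas": [
    [1, [-0.7, -0.98, 0], [0, 0, 0]],
    [1, [-0.7, -0.98, 0], [0, 0, 0]],
    [1, [-0.7, -0.98, 0], [0, 0, 0]],
    [1, [-0.7, -0.98, 0], [0, 0, 0]],
    [1, [-0.7, -0.98, 0], [0, 0, 0]]
  ]
}}

```text
clock: 2.1
ee_pos: [440.4, 257.6, 245.5]
ee_rot: [-0.0, -0.001, 1.0, -0.0]
wrist_force: [-0.4, 0.7, 0.6]
gripper_width: 91.8
gripper_force: 0.0
```

Call:
{"method": "carry_out", "body": {
  "deltas": [
    [1, [-0.7, -0.98, 0], [0, 0, 0]],
    [1, [-0.7, -0.98, 0], [0, 0, 0]],
    [1, [-0.7, -0.98, 0], [0, 0, 0]],
    [1, [-0.7, -0.98, 0], [0, 0, 0]],
    [1, [0, 0, 0], [0, 0, 0]]
  ]
}}

```text
clock: 2.6
ee_pos: [497.9, 176.6, 245.5]
ee_rot: [0.0, 0.002, 1.0, -0.001]
wrist_force: [0.1, -0.9, 0.4]
gripper_width: 92.0
gripper_force: 0.0
```

```bash
cat >> h.py <<'E'
def wray(st,uv):
    """wrist pixels -> (origin, world directions)"""
    c=eyes.calibration("wrist"); f=f_of(c); uv=np.atleast_2d(np.asarray(uv,float))
    x=uv[:,0]-c["cx"]; y=uv[:,1]-c["cy"]; r=np.hypot(x,y)+1e-9; t=r/f
    dc=np.stack([np.sin(t)*x/r,-np.sin(t)*y/r,-np.cos(t)],1)
    H=np.array(c["hand_eye"]); w=st["ee_rot"]; Q=R.from_quat([w[1],w[2],w[3],w[0]]).as_matrix()
    return Q@H[:3,3]+st["ee_pos"], dc@H[:3,:3].T@Q.T
def wplane(st,uv,z):
    o,d=wray(st,uv); return o+d*((z-o[2])/d[:,2:3])
def tray_(n,uv):
    c=eyes.calibration(n); f=f_of(c); uv=np.atleast_2d(np.asarray(uv,float))
    V=np.array(c["view"]); dc=np.stack([(uv[:,0]-c["cx"])/f,-(uv[:,1]-c["cy"])/f,-np.ones(len(uv))],1)
    return -V[:3,:3].T@V[:3,3], dc@V[:3,:3]
def cplane(n,uv,z):
    o,d=tray_(n,uv); return o+d*((z-o[2])/d[:,2:3])
def wsnap(n):
    import pickle
    st=bot.state(); p,d=snap("wrist"); pickle.dump((st,p,d),open(n+".pkl","wb")); save(n+".png",p); return st,p,d
E
python3 - <<'E'
from h import *
wsnap("w1")
E
```

```text
(no output)
```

View pics/w1.png

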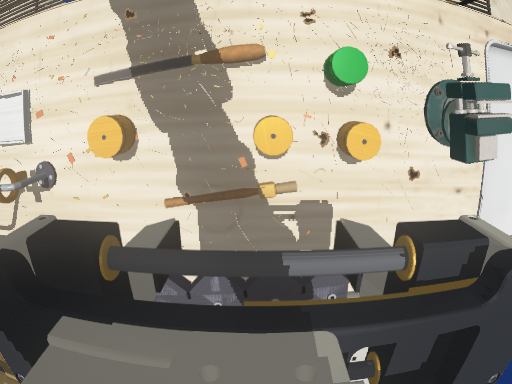

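The wrist view shows blanks at (107,137), (273,135) and (358,141), green at (347,66), and the brush from its handle end (165,203) to its head end (297,186). The fence is hidden behind the gripper.

Run:
```python
from h import *
import pickle
st,p,d=pickle.load(open("w1.pkl","rb"))
hsv=cv2.cvtColor(p,cv2.COLOR_RGB2HSV)
m=((hsv[...,0]<32)&(hsv[...,0]>14)&(hsv[...,1]>150)&(hsv[...,2]>150)).astype(np.uint8)
n,l,s,c=cv2.connectedComponentsWithStats(m)
for i in range(1,n):
    if s[i,4]>400 and s[i,1]<170:
        v,u=np.nonzero(l==i); q=wplane(st,np.stack([u,v],1),46)[:,:2]
        (cc,rr)=cv2.minEnclosingCircle(q.astype(np.float32)); print(c[i].round(1),s[i],"topc",q.mean(0).round(1),cc,rr,(q[:,1].max()-q[:,1].min()).round(1))
# brush
print("dots",wplane(st,[(105,137),(273,135),(360,142)],46).round(1).tolist())
a,b,f=wplane(st,[(165,203),(297,186),(262,190)],7); print("brush",a.round(1),b.round(1),f.round(1),"mid",((a+b)/2).round(1),np.linalg.norm(a-b),np.degrees(np.arctan2(*(b-a)[[1,0]])))
# top estimates
z=np.load("top.npz")["p"]; hs=cv2.cvtColor(z,cv2.COLOR_RGB2HSV)
for u,v in [(132.9,225.5),(164.3,226.5),(224.4,227.7)]: print("top",cplane("top",(u,v),46).round(1))
a,b=cplane("top",[(110+330/3.4,145+190/3.4),(110+163/3.4,145+214/3.4)],7); print("brush top",a.round(1),b.round(1))
# fence in top: tips at z=30 from crop
t=cplane("top",np.array([(122,113),(190,108),(270,103),(350,98),(422,90)])/3.4+[110,145],30).round(1); print(t.tolist())
t=cplane("top",np.array([(148,78),(228,72),(306,67),(384,60),(445,23),(84,50)])/3.4+[110,145],30).round(1); print("apex",t.tolist())
r=cplane("top",np.array([(568,222),(622,216),(658,152),(705,142)])/3.4+[110,145],80).round(1); print("rail",r.tolist())
```

```text
[363.1 140.8] [347 123  34  37 928] topc [460.9 302.2] (461.02777099609375, 302.3623046875) 22.212974548339844 43.0
dots [[451.7, -13.4, 46.0], [456.1, 194.3, 46.0], [462.4, 298.1, 46.0]]
brush [549.9  48.4   7. ] [526.5 228.4   7. ] [531.8 182.2   7. ] mid [538.2 138.4   7. ] 181.48986862481652 97.41042722992117
top [[462.2 300.6  46. ]]
top [[458.  191.8  46. ]]
top [[452.5 -16.5  46. ]]
brush top [552.1  47.7   7. ] [527.6 223.6   7. ]
[[631.9, 264.9, 30.0], [636.9, 193.7, 30.0], [641.7, 109.7, 30.0], [646.6, 25.5, 30.0], [654.8, -50.4, 30.0]]
apex [[669.4, 238.7, 30.0], [675.4, 154.5, 30.0], [680.3, 72.2, 30.0], [687.5, -10.2, 30.0], [727.5, -75.1, 30.0], [700.1, 307.3, 30.0]]
rail [[508.2, -197.7, 80.0], [513.9, -252.1, 80.0], [578.8, -290.3, 80.0], [588.8, -338.3, 80.0]]
```

Call:
{"method": "carry_out", "body": {
  "deltas": [
    [0.2, [-0.97, -0.72, 0], [0, 0, 0]],
    [0.2, [-0.97, -0.72, 0], [0, 0, 0]],
    [0.2, [0, 0, 0.8], [0, 0, 0.184]],
    [0.2, [0, 0, 0.8], [0, 0, 0.184]],
    [0.2, [0, 0, 0.8], [0, 0, 0.184]]
  ]
}}

```text
clock: 3.15
ee_pos: [534.5, 152.4, 197.0]
ee_rot: [-0.0, 0.217, 0.976, 0.0]
wrist_force: [0.3, 0.6, 0.1]
gripper_width: 57.2
gripper_force: 0.0
```

Call:
{"method": "carry_out", "body": {
  "deltas": [
    [0.2, [0, 0, 0.8], [0, 0, 0.184]],
    [0.2, [0, 0, 0.8], [0, 0, 0.184]],
    [0.2, [0, 0, 0.8], [0, 0, 0.184]],
    [0.2, [0, 0, 0.8], [0, 0, 0.184]],
    [0.2, [0, 0, 0.8], [0, 0, 0.184]]
  ]
}}

```text
clock: 3.65
ee_pos: [534.3, 152.8, 116.9]
ee_rot: [-0.0, 0.548, 0.837, 0.0]
wrist_force: [-0.1, 0.4, -0.7]
gripper_width: 55.2
gripper_force: 0.0
```

Call:
{"method": "carry_out", "body": {
  "deltas": [
    [0.2, [0, 0, 0.8], [0, 0, 0.184]],
    [0.2, [0, 0, 0.8], [0, 0, 0.184]],
    [0.2, [0, 0, 0], [0, 0, 0]],
    [0.2, [0, 0, 0], [0, 0, 0]]
  ]
}}

```text
clock: 4.05
ee_pos: [534.6, 152.2, 85.7]
ee_rot: [-0.0, 0.659, 0.752, -0.0]
wrist_force: [0.6, 0.5, -0.2]
gripper_width: 55.0
gripper_force: 0.0
```

Call:
{"method": "carry_out", "body": {
  "deltas": [
    [0.2, [0, 0.1, 0.9], [0, 0, 0]],
    [0.2, [0, 0, 0.9], [0, 0, 0]],
    [0.2, [0, 0, 0.9], [0, 0, 0]],
    [0.2, [0, 0, 0.52], [0, 0, 0]],
    [0.2, [0, 0, 0], [0, 0, 0]]
  ]
}}

```text
clock: 4.55
ee_pos: [536.6, 151.8, 20.9]
ee_rot: [-0.0, 0.66, 0.751, -0.0]
wrist_force: [-0.6, 0.2, 0.6]
gripper_width: 55.2
gripper_force: 0.0
```

Call:
{"method": "carry_out", "body": {
  "deltas": [
    [-1, [0, 0, 0], [0, 0, 0]],
    [-1, [0, 0, 0], [0, 0, 0]],
    [-1, [0, 0, 0], [0, 0, 0]],
    [-1, [0, 0, 0], [0, 0, 0]],
    [-1, [0, 0, 0], [0, 0, 0]]
  ],
  "newtons": 25
}}

```text
clock: 5.05
ee_pos: [537.2, 151.8, 21.6]
ee_rot: [0.0, 0.661, 0.751, 0.0]
wrist_force: [-0.2, -0.1, -0.0]
gripper_width: 19.6
gripper_force: 0.0
```

Call:
{"method": "carry_out", "body": {
  "deltas": [
    [-1, [0, 0, 0], [0, 0, 0]],
    [-1, [0, 0, -0.5], [0, 0, 0]],
    [-1, [0, 0, -1], [0, 0, 0]],
    [-1, [0, 0, -1], [0, 0, 0]],
    [-1, [0, 0, -1], [0, 0, 0]]
  ]
}}

```text
clock: 5.55
ee_pos: [537.0, 151.5, 92.7]
ee_rot: [0.0, 0.661, 0.75, -0.0]
wrist_force: [-0.5, 0.2, 0.4]
gripper_width: 12.1
gripper_force: 25.0
```

Call:
{"method": "carry_out", "body": {
  "deltas": [
    [-1, [-0.4, -0.2, -0.8], [0, 0, 0]],
    [-1, [-0.957, -0.428, -0.8], [0, 0, 0]],
    [-1, [-0.957, -0.428, -0.4], [0, 0, 0]],
    [-1, [-0.957, -0.428, 0], [0, 0, 0]],
    [-1, [-0.957, -0.428, 0], [0, 0, 0]]
  ]
}}

```text
clock: 6.05
ee_pos: [509.0, 61.1, 131.7]
ee_rot: [0.0, 0.661, 0.75, 0.0]
wrist_force: [0.0, 0.4, -0.8]
gripper_width: 12.4
gripper_force: 25.0
```

Call:
{"method": "carry_out", "body": {
  "deltas": [
    [-1, [-0.957, -0.428, 0], [0, 0, 0]],
    [-1, [-0.957, -0.428, 0], [0, 0, 0]],
    [-1, [-0.957, -0.428, 0], [0, 0, 0]],
    [-1, [-0.957, -0.428, 0], [0, 0, 0]],
    [-1, [-0.957, -0.428, 0], [0, 0, 0]]
  ]
}}

```text
clock: 6.55
ee_pos: [478.2, -39.2, 131.3]
ee_rot: [-0.0, 0.661, 0.75, -0.0]
wrist_force: [-1.3, -0.0, -1.1]
gripper_width: 12.4
gripper_force: 25.0
```

Call:
{"method": "carry_out", "body": {
  "deltas": [
    [-1, [-0.957, -0.428, 0], [0, 0, 0]],
    [-1, [-0.957, -0.428, 0], [0, 0, 0]],
    [-1, [-0.957, -0.428, 0], [0, 0, 0]],
    [-1, [-0.957, -0.428, 0], [0, 0, 0]],
    [-1, [-0.957, -0.428, 0], [0, 0, 0]]
  ]
}}

```text
clock: 7.05
ee_pos: [447.6, -139.3, 131.3]
ee_rot: [-0.0, 0.661, 0.75, -0.0]
wrist_force: [-0.0, 0.3, -0.3]
gripper_width: 12.2
gripper_force: 25.0
```

Call:
{"method": "carry_out", "body": {
  "deltas": [
    [-1, [-0.957, -0.428, 0], [0, 0, 0]],
    [-1, [-0.957, -0.428, 0], [0, 0, 0]],
    [-1, [-0.957, -0.428, 0], [0, 0, 0]],
    [-1, [-0.957, -0.428, 0], [0, 0, 0]],
    [-1, [-0.5, -0.3, 0], [0, 0, 0.17]]
  ]
}}

```text
clock: 7.55
ee_pos: [418.2, -231.1, 131.5]
ee_rot: [0.0, 0.711, 0.703, -0.0]
wrist_force: [-1.1, 0.7, 0.3]
gripper_width: 11.8
gripper_force: 25.0
```

Run:
```python
from h import *
st=bot.state(); print(st["ee_pos"].round(1),st["ee_rot"].round(3),st["gripper_width"],st["gripper_force"])
wsnap("w2")
```

```text
[ 418.2 -231.1  131.5] [ 0.     0.711  0.703 -0.   ] 11.836248576408707 24.994454383850098
```

View pics/w2.png

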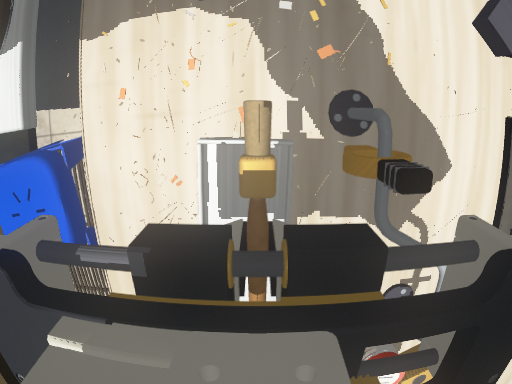

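The brush is gripped with its head at (258,110) and parallel to the tray, whose near end edge runs (200,141)–(293,143). The rail start foot is at (351,112), the collar grip at (405,177) and the brass ring at (372,160).

Run:
```python
from h import *
import pickle
st,p,d=pickle.load(open("w2.pkl","rb"))
print("tray end corners",wplane(st,[(199,140),(293,142)],18).round(1).tolist(), "walls",wplane(st,[(199,215),(290,215)],18).round(1).tolist())
print("foot",wplane(st,[(351,112)],0).round(1), "rod",wplane(st,[(372,113),(383,135),(383,220)],80).round(1).tolist(),"grip",wplane(st,[(405,177)],129).round(1))
print(bot.state()["joint_positions"].round(2))
```

```text
tray end corners [[369.3, -184.5, 18.0], [450.0, -187.4, 18.0]] walls [[365.2, -252.9, 18.0], [448.4, -253.6, 18.0]]
foot [[ 506.8 -160.4    0. ]] rod [[496.2, -160.0, 80.0], [505.0, -174.5, 80.0], [511.0, -236.2, 80.0]] grip [[ 498.2 -192.4  129. ]]
[-0.06  0.37  0.59  2.1  -0.3   0.75  0.7 ]
```

Call:
{"method": "carry_out", "body": {
  "deltas": [
    [-1, [-0.93, -0.21, 0], [0, 0, 0]],
    [-1, [-0.93, -0.21, 0], [0, 0, 0]],
    [-1, [-0.93, -0.21, 0.4], [0, 0, 0]],
    [-1, [0, 0, 1], [0, 0, 0]],
    [-1, [0, 0, 1], [0, 0, 0]]
  ]
}}

```text
clock: 8.1
ee_pos: [406.4, -285.0, 83.0]
ee_rot: [0.0, 0.709, 0.705, 0.0]
wrist_force: [0.4, 0.8, -0.5]
gripper_width: 12.0
gripper_force: 25.0
```

Call:
{"method": "carry_out", "body": {
  "deltas": [
    [-1, [0, 0, 1], [0, 0, 0]],
    [-1, [0, 0, 0.8], [0, 0, 0]],
    [-1, [0, 0, 0.4], [0, 0, 0]],
    [-1, [0, 0, 0], [0, 0, 0]],
    [-1, [0, 0, 0], [0, 0, 0]]
  ]
}}

```text
clock: 8.6
ee_pos: [407.0, -284.5, 39.8]
ee_rot: [0.0, 0.709, 0.705, 0.0]
wrist_force: [0.4, -0.7, 0.7]
gripper_width: 11.9
gripper_force: 25.0
```

Call:
{"method": "carry_out", "body": {
  "deltas": [
    [-1, [0, 0, 0.25], [0, 0, 0]],
    [-1, [0, 0, 0.25], [0, 0, 0]],
    [-1, [0, 0, 0.1], [0, 0, 0]],
    [-1, [0, 0, 0], [0, 0, 0]]
  ]
}}

```text
clock: 9.0
ee_pos: [407.0, -284.2, 27.1]
ee_rot: [-0.0, 0.709, 0.705, -0.0]
wrist_force: [0.4, -0.3, 0.2]
gripper_width: 13.1
gripper_force: 2.2
```

Call:
{"method": "carry_out", "body": {
  "deltas": [
    [-0.5, [0, 0, 0], [0, 0, 0]],
    [-0.5, [0, 0, 0], [0, 0, 0]],
    [-0.5, [0, 0, 0], [0, 0, 0]],
    [-0.5, [0, 0, -0.5], [0, 0, 0]],
    [-0.5, [0, 0, -1], [0, 0, 0]]
  ]
}}

```text
clock: 9.5
ee_pos: [406.3, -284.0, 57.3]
ee_rot: [-0.001, 0.71, 0.705, -0.0]
wrist_force: [0.2, -0.1, -0.1]
gripper_width: 22.8
gripper_force: 0.0
```

Call:
{"method": "carry_out", "body": {
  "deltas": [
    [0.2, [0, 0, -1], [0, 0, 0]],
    [0.2, [0, 0, -1], [0, 0, 0]],
    [0.2, [0, 0, -1], [0, 0, 0]],
    [0.2, [0, 0, -1], [0, 0, 0]],
    [0.2, [0, 0, -1], [0, 0, 0]]
  ]
}}

```text
clock: 10.0
ee_pos: [406.9, -284.4, 158.9]
ee_rot: [0.0, 0.71, 0.705, 0.0]
wrist_force: [1.0, 0.6, -0.4]
gripper_width: 54.4
gripper_force: 0.0
```

Call:
{"method": "carry_out", "body": {
  "deltas": [
    [0.2, [0, 0, -1], [0, 0, 0]],
    [0.2, [0, 0, -1], [0, 0, 0]],
    [0.2, [0, 0, -1], [0, 0, 0]],
    [0.2, [0, 0, -1], [0, 0, 0]],
    [0.2, [0, 0, -1], [0, 0, 0]]
  ]
}}

```text
clock: 10.5
ee_pos: [406.6, -284.4, 258.8]
ee_rot: [0.0, 0.71, 0.704, 0.0]
wrist_force: [0.0, 0.0, 0.8]
gripper_width: 55.0
gripper_force: 0.0
```

Call:
{"method": "carry_out", "body": {
  "deltas": [
    [1, [0.97, 0.17, 0], [0, 0, 0]],
    [1, [0.97, 0.17, 0], [0, 0, 0]],
    [1, [0.97, 0.17, 0], [0, 0, 0]],
    [1, [0.97, 0.17, 0], [0, 0, 0]],
    [1, [0.97, 0.17, 0], [0, 0, 0]]
  ]
}}

```text
clock: 11.0
ee_pos: [424.4, -186.9, 258.0]
ee_rot: [0.0, 0.71, 0.704, 0.0]
wrist_force: [-0.3, -0.2, -0.6]
gripper_width: 89.5
gripper_force: 0.0
```

Call:
{"method": "carry_out", "body": {
  "deltas": [
    [1, [0.97, 0.17, 0], [0, 0, 0]],
    [1, [0.97, 0.17, 0], [0, 0, 0]],
    [1, [0.97, 0.17, 0], [0, 0, 0]],
    [1, [0.97, 0.17, 0], [0, 0, 0]],
    [1, [0.97, 0.17, 0], [0, 0, 0]]
  ]
}}

```text
clock: 11.5
ee_pos: [442.2, -90.1, 258.0]
ee_rot: [0.0, 0.71, 0.704, 0.0]
wrist_force: [-0.1, -0.4, 0.4]
gripper_width: 92.0
gripper_force: 0.0
```

Call:
{"method": "carry_out", "body": {
  "deltas": [
    [1, [0.97, 0.17, 0], [0, 0, 0]],
    [1, [0.97, 0.17, 0], [0, 0, 0]],
    [1, [0.97, 0.17, 0], [0, 0, 0]],
    [1, [0.97, 0.1, 0], [0, 0, 0]],
    [1, [0, 0, 0.4], [0, 0, 0.19]]
  ]
}}

```text
clock: 12.0
ee_pos: [455.8, -10.7, 250.4]
ee_rot: [0.0, 0.759, 0.651, 0.001]
wrist_force: [-0.2, -0.7, -0.2]
gripper_width: 91.7
gripper_force: 0.0
```

Call:
{"method": "carry_out", "body": {
  "deltas": [
    [1, [0, 0, 0.6], [0, 0, 0.19]],
    [1, [0, 0, 0.6], [0, 0, 0.19]],
    [1, [0, 0, 0.6], [0, 0, 0.19]],
    [1, [0, 0, 0.6], [0, 0, 0.19]],
    [1, [0, 0, 0.6], [0, 0, 0.19]]
  ]
}}

```text
clock: 12.5
ee_pos: [455.0, -13.3, 189.6]
ee_rot: [-0.0, 0.946, 0.325, 0.0]
wrist_force: [-0.0, -0.2, -0.5]
gripper_width: 92.1
gripper_force: 0.0
```

Call:
{"method": "carry_out", "body": {
  "deltas": [
    [1, [0, 0, 0.6], [0, 0, 0.19]],
    [1, [0, 0, 0.6], [0, 0, 0.19]],
    [1, [0, 0, 0.6], [0, 0, 0.19]],
    [1, [0, 0, 0.6], [0, 0, 0.19]],
    [1, [0, 0, 0], [0, 0, 0]]
  ]
}}

```text
clock: 13.0
ee_pos: [454.2, -13.1, 140.8]
ee_rot: [0.0, 0.999, 0.035, -0.001]
wrist_force: [0.5, 0.0, 0.6]
gripper_width: 91.9
gripper_force: 0.0
```

Run:
```python
from h import *
st=bot.state(); print(st["joint_positions"].round(2))
wsnap("w3"); p,d=snap("top"); save("top1.png",cv2.resize(p[140:270,100:350],None,fx=3.2,fy=3.2,interpolation=cv2.INTER_CUBIC))
```

```text
[-0.65  0.34  0.72  2.14 -0.32  0.77 -1.23]
```

View pics/w3.png

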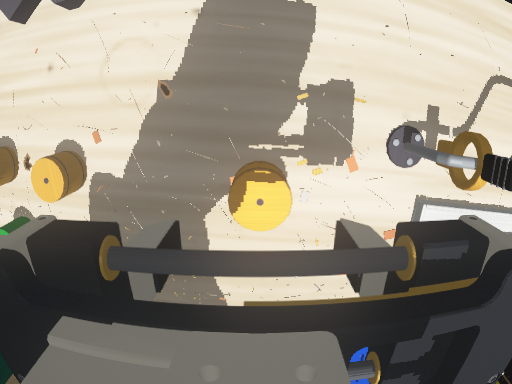

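View pics/top1.png

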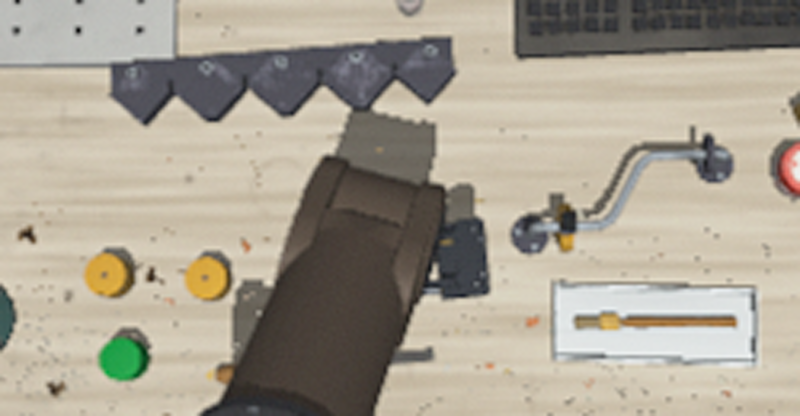

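Brush lies flat and centred in the tray at top1 (655,321). The wrist view shows blank A's centre mark at (259,202).

Run:
```python
from h import *
import pickle
st,p,d=pickle.load(open("w3.pkl","rb"))
q=wplane(st,[(259.5,202),(228,200),(292,200),(46,181)],46); print(q.round(1).tolist(),q[2]-q[1],st["ee_pos"])
print("fence tip z30",wplane(st,[(8,20)],30).round(1))
```

```text
[[451.4, -15.3, 46.0], [451.3, 10.9, 46.0], [454.9, -42.0, 46.0], [456.5, 194.2, 46.0]] [  3.60359576 -52.88039747   0.        ] [454.20546282 -13.05901192 140.78448851]
fence tip z30 [[632.2 274.1  30. ]]
```

Call:
{"method": "carry_out", "body": {
  "deltas": [
    [1, [-0.15, 0.1, 0.9], [0, 0, 0]],
    [1, [0, 0, 1], [0, 0, 0]],
    [1, [0, 0, 1], [0, 0, 0]],
    [1, [0, 0, 1], [0, 0, 0]],
    [1, [0, 0, 1], [0, 0, 0]]
  ]
}}

```text
clock: 13.6
ee_pos: [453.1, -15.0, 43.5]
ee_rot: [-0.0, 0.999, 0.038, 0.001]
wrist_force: [1.0, 0.1, -0.1]
gripper_width: 91.9
gripper_force: 0.0
```

Call:
{"method": "carry_out", "body": {
  "deltas": [
    [1, [0, 0, 0.65], [0, 0, 0]],
    [-0.2, [0, 0, 0], [0, 0, 0]],
    [-0.2, [0, 0, 0], [0, 0, 0]],
    [-0.2, [0, 0, 0], [0, 0, 0]],
    [-0.2, [0, 0, 0], [0, 0, 0]]
  ],
  "newtons": 25
}}

```text
clock: 14.1
ee_pos: [452.9, -15.1, 31.2]
ee_rot: [-0.0, 0.999, 0.036, 0.001]
wrist_force: [-0.2, 0.6, -0.4]
gripper_width: 64.7
gripper_force: 0.0
```

Call:
{"method": "carry_out", "body": {
  "deltas": [
    [-0.2, [0, 0, 0], [0, 0, 0]],
    [-0.2, [0, 0, 0], [0, 0, 0]],
    [-0.2, [0, 0, 0], [0, 0, 0]]
  ]
}}

```text
clock: 14.4
ee_pos: [452.6, -15.1, 30.8]
ee_rot: [-0.0, 0.999, 0.036, 0.0]
wrist_force: [-1.1, 0.7, 8.0]
gripper_width: 53.8
gripper_force: 25.0
```

Call:
{"method": "carry_out", "body": {
  "deltas": [
    [-0.2, [0.4, 0.03, 0], [0, 0, 0]],
    [-0.2, [0.76, 0.058, 0], [0, 0, 0]],
    [-0.2, [0.76, 0.058, 0], [0, 0, 0]],
    [-0.2, [0.76, 0.058, 0], [0, 0, 0]],
    [-0.2, [0.76, 0.058, 0], [0, 0, 0]]
  ]
}}

```text
clock: 14.9
ee_pos: [520.2, -15.5, 30.5]
ee_rot: [-0.0, 0.999, 0.036, -0.001]
wrist_force: [-5.6, 0.2, 10.2]
gripper_width: 53.8
gripper_force: 25.0
```

Call:
{"method": "carry_out", "body": {
  "deltas": [
    [-0.2, [0.76, 0.058, 0], [0, 0, 0]],
    [-0.2, [0.76, 0.058, 0], [0, 0, 0]],
    [-0.2, [0.76, 0.058, 0], [0, 0, 0]],
    [-0.2, [0.76, 0.058, 0], [0, 0, 0]],
    [-0.2, [0.76, 0.058, 0], [0, 0, 0]]
  ]
}}

```text
clock: 15.4
ee_pos: [596.8, -16.0, 30.5]
ee_rot: [-0.0, 0.999, 0.036, -0.001]
wrist_force: [-4.5, -0.1, 9.0]
gripper_width: 53.6
gripper_force: 25.0
```

Call:
{"method": "carry_out", "body": {
  "deltas": [
    [-0.2, [0.76, 0.058, 0], [0, 0, 0]],
    [-0.2, [0.76, 0.058, 0], [0, 0, 0]],
    [-0.2, [0, 0, 0], [0, 0, 0]],
    [-0.2, [0, 0, 0], [0, 0, 0]]
  ]
}}

```text
clock: 15.8
ee_pos: [628.8, -16.1, 30.6]
ee_rot: [0.0, 0.999, 0.036, 0.001]
wrist_force: [2.6, -0.2, 3.0]
gripper_width: 53.9
gripper_force: 25.0
```

Run:
```python
from h import *
wsnap("w4")
```

```text
(no output)
```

View pics/w4.png

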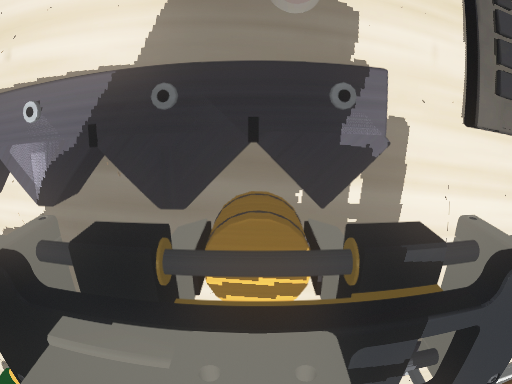

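Wrist view: nest 1's apex is at (253,142), nest 2's apex at (93,148), and the tooth tips at (176,208) and (322,207). The blank is gripped just in front of nest 1.

Run:
```python
from h import *
import pickle
st,p,d=pickle.load(open("w4.pkl","rb"))
n=["n1","n2","tipL","tipR","tip12mid","back R","tip0R"]
q=wplane(st,[(253,142),(103,156),(162,208),(187,208),(322,207),(387,69),(40,206)],30)
for a,b in zip(n,q): print(a,b.round(1))
print(st["ee_pos"].round(1))
```

```text
n1 [685.8 -10.1  30. ]
n2 [675.2  67.8  30. ]
tipL [649.5  34.5  30. ]
tipR [650.6  21.1  30. ]
tip12mid [656. -47.  30.]
back R [728.8 -73.1  30. ]
tip0R [643.  117.7  30. ]
[628.8 -16.1  30.6]
```

Call:
{"method": "carry_out", "body": {
  "deltas": [
    [0.55, [0, -0.05, 0], [0, 0, 0]],
    [0.55, [0, 0, 0], [0, 0, 0]],
    [0.55, [0, 0, 0], [0, 0, 0]],
    [0.55, [-0.6, 0, 0], [0, 0, 0]],
    [0.55, [-0.9, 0, 0], [0, 0, 0]]
  ]
}}

```text
clock: 16.35
ee_pos: [598.0, -17.1, 30.1]
ee_rot: [0.0, 0.999, 0.036, 0.0]
wrist_force: [-0.1, 0.1, 0.2]
gripper_width: 71.3
gripper_force: 0.0
```

Call:
{"method": "carry_out", "body": {
  "deltas": [
    [0.55, [-0.9, 0, 0], [0, 0, 0]],
    [-1, [0, 0, 0], [0, 0, 0]],
    [-1, [0, 0, 0], [0, 0, 0]],
    [-1, [0, 0, 0], [0, 0, 0]],
    [-1, [0, 0, 0], [0, 0, 0]]
  ]
}}

```text
clock: 16.85
ee_pos: [580.9, -18.4, 30.3]
ee_rot: [0.0, 0.999, 0.036, 0.0]
wrist_force: [-0.6, -1.4, -0.3]
gripper_width: 43.7
gripper_force: 0.0
```

Call:
{"method": "carry_out", "body": {
  "deltas": [
    [-1, [0, 0, 0], [0, 0, 0]],
    [-1, [0, 0, 0], [0, 0, 0]],
    [-1, [0, 0, 0], [0, 0, 0]],
    [-1, [0, 0, 0], [0, 0, 0]]
  ]
}}

```text
clock: 17.25
ee_pos: [580.1, -18.5, 30.3]
ee_rot: [-0.0, 0.999, 0.036, 0.0]
wrist_force: [0.3, -0.3, 0.4]
gripper_width: 11.7
gripper_force: 0.0
```

Call:
{"method": "carry_out", "body": {
  "deltas": [
    [-1, [0.4, 0, 0], [0, 0, 0]],
    [-1, [0.4, 0, 0], [0, 0, 0]],
    [-1, [0.3, 0, 0], [0, 0, 0]],
    [-1, [0.3, 0, 0], [0, 0, 0]],
    [-1, [0, 0, 0], [0, 0, 0]]
  ]
}}

```text
clock: 17.75
ee_pos: [609.2, -16.4, 30.3]
ee_rot: [0.0, 0.999, 0.036, 0.001]
wrist_force: [-0.1, -0.4, 0.8]
gripper_width: 0.4
gripper_force: 0.0
```

Call:
{"method": "carry_out", "body": {
  "deltas": [
    [-1, [0.1, 0, 0], [0, 0, 0]],
    [-1, [0.1, 0, 0], [0, 0, 0]],
    [-1, [0, 0, 0], [0, 0, 0]]
  ]
}}

```text
clock: 18.05
ee_pos: [609.8, -16.2, 29.9]
ee_rot: [-0.0, 0.999, 0.036, -0.002]
wrist_force: [-8.1, -0.1, 5.3]
gripper_width: 0.6
gripper_force: 3.9
```

Call:
{"method": "carry_out", "body": {
  "deltas": [
    [-1, [0.1, 0, 0], [0, 0, 0]],
    [-1, [0.1, 0, 0], [0, 0, 0]],
    [-1, [0, 0, 0], [0, 0, 0]],
    [-1, [0, 0, 0], [0, 0, 0]]
  ]
}}

```text
clock: 18.45
ee_pos: [610.3, -15.5, 29.4]
ee_rot: [-0.001, 0.999, 0.036, -0.005]
wrist_force: [-19.1, 2.5, 11.6]
gripper_width: 0.5
gripper_force: 9.5
```

Call:
{"method": "carry_out", "body": {
  "deltas": [
    [-1, [-0.4, 0, 0], [0, 0, 0]],
    [-1, [-1, 0, 0], [0, 0, 0]],
    [-1, [-0.5, 0, -1], [0, 0, 0]],
    [1, [0, 0, -1], [0, 0, 0]],
    [1, [0, 0, -1], [0, 0, 0]]
  ]
}}

```text
clock: 18.95
ee_pos: [578.0, -18.8, 91.2]
ee_rot: [0.0, 0.999, 0.036, 0.0]
wrist_force: [-0.1, -0.4, -0.2]
gripper_width: 12.1
gripper_force: 0.0
```

Call:
{"method": "carry_out", "body": {
  "deltas": [
    [1, [0, 0, -1], [0, 0, 0]],
    [1, [0, 0, -1], [0, 0, 0]],
    [1, [0, 0, -1], [0, 0, 0]],
    [1, [0, 0, 0], [0, 0, 0]]
  ]
}}

```text
clock: 19.35
ee_pos: [580.0, -19.0, 153.0]
ee_rot: [-0.0, 0.999, 0.036, 0.003]
wrist_force: [0.5, 0.3, -0.5]
gripper_width: 43.8
gripper_force: 0.0
```

Run:
```python
from h import *
wsnap("w5")
```

```text
(no output)
```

View pics/w5.png

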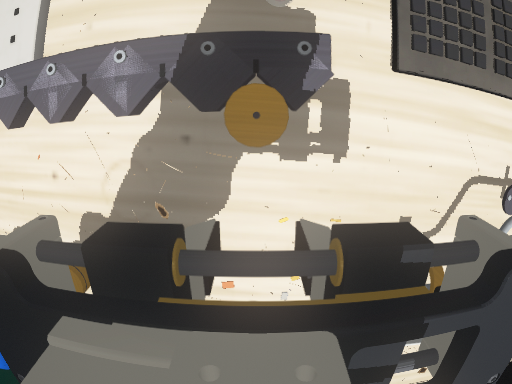

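Blank A sits in nest 1: centre mark (256,115), apex slot end (256,75).

Run:
```python
from h import *
import pickle
st,p,d=pickle.load(open("w5.pkl","rb"))
c=wplane(st,[(256.5,115)],46)[0]; q=wplane(st,[(256,75),(171,80),(90,88),(29,96),(194,110),(222,110),(111,116),(129,116),(329,35)],30)
print("A",c.round(1)); print(q.round(1).tolist())
th=np.radians(4.15); X=np.array([np.cos(th),np.sin(th)]);Y=np.array([-X[1],X[0]])
O=np.array([677.2,114.8]); n1=O-126*Y; e=c[:2]-n1; print("A in n1 (est)",e@X,e@Y)
y=c[:2]+38.2*X+126*Y; print("O if seated",y)
```

```text
A [648.3 -13.6  46. ]
[[683.4, -10.7, 30.0], [676.3, 64.8, 30.0], [671.0, 149.8, 30.0], [668.0, 234.8, 30.0], [649.6, 42.0, 30.0], [650.6, 16.9, 30.0], [643.1, 124.5, 30.0], [643.1, 105.0, 30.0], [727.3, -72.6, 30.0]]
A in n1 (est) -38.123252969218534 -0.0011530562485449673
O if seated [677.27662925 114.80440398]
```

Call:
{"method": "carry_out", "body": {
  "deltas": [
    [1, [-0.3, -0.6, 0], [0, 0, 0]],
    [1, [-0.45, -0.93, 0], [0, 0, 0]],
    [1, [-0.45, -0.93, 0], [0, 0, 0]],
    [1, [-0.45, -0.93, 0], [0, 0, 0]],
    [1, [-0.45, -0.93, 0], [0, 0, 0]]
  ]
}}

```text
clock: 19.9
ee_pos: [528.3, 66.1, 149.2]
ee_rot: [0.0, 0.999, 0.036, -0.001]
wrist_force: [-0.3, 0.1, 0.7]
gripper_width: 87.9
gripper_force: 0.0
```

Call:
{"method": "carry_out", "body": {
  "deltas": [
    [1, [-0.45, -0.93, 0], [0, 0, 0]],
    [1, [-0.45, -0.93, 0], [0, 0, 0]],
    [1, [-0.45, -0.93, 0], [0, 0, 0]],
    [1, [-0.45, -0.93, 0], [0, 0, 0]],
    [1, [-0.45, -0.93, 0], [0, 0, 0]]
  ]
}}

```text
clock: 20.4
ee_pos: [476.6, 155.3, 149.3]
ee_rot: [0.0, 0.999, 0.036, -0.001]
wrist_force: [0.5, -0.3, -0.1]
gripper_width: 92.0
gripper_force: 0.0
```

Call:
{"method": "carry_out", "body": {
  "deltas": [
    [1, [-0.45, -0.93, 0], [0, 0, 0]],
    [1, [-0.45, -0.93, 0], [0, 0, 0]],
    [1, [-0.2, -0.3, 0.5], [0, 0, 0]],
    [1, [0, 0, 0], [0, 0, 0]]
  ]
}}

```text
clock: 20.8
ee_pos: [451.3, 196.3, 138.5]
ee_rot: [0.001, 0.999, 0.037, -0.001]
wrist_force: [0.6, -0.2, -0.3]
gripper_width: 91.8
gripper_force: 0.0
```

```bash
cat >> h.py <<'E'
def blanks_w(st,p):
    hsv=cv2.cvtColor(p,cv2.COLOR_RGB2HSV)
    m=((hsv[...,0]<32)&(hsv[...,0]>14)&(hsv[...,1]>140)&(hsv[...,2]>110)).astype(np.uint8)
    m[215:]=0
    for c in cv2.findContours(m,0,2)[0]:
        if cv2.contourArea(c)>250:
            q=wplane(st,c[:,0],46)[:,:2].astype(np.float32)
            print("px",cv2.boundingRect(c),"circle",np.round(cv2.minEnclosingCircle(q)[0],1),round(cv2.minEnclosingCircle(q)[1],1))
def seat(O=np.array([677.3,114.8]),th=4.15):
    a=np.radians(th); return O,np.array([np.cos(a),np.sin(a)]),np.array([-np.sin(a),np.cos(a)])
def go(st,x,y):
    w=st["ee_rot"]; Q=R.from_quat([w[1],w[2],w[3],w[0]]).as_matrix()
    return (Q.T@np.array([x-st["ee_pos"][0],y-st["ee_pos"][1],0])/20).round(2)
E
python3 - <<'E'
from h import *
st,p,d=wsnap("w6"); print(st["ee_pos"].round(1)); blanks_w(st,p); print(go(st,456.4,194.2))
E
```

```text
[451.3 196.3 138.5]
px (233, 165, 54, 50) circle [458.1 194.5] 22.4
px (111, 152, 44, 51) circle [462.2 302.6] 22.3
px (446, 0, 58, 50) circle [640.3   3.3] 44.0
[ 0.25  0.12 -0.  ]
```

View pics/w6.png

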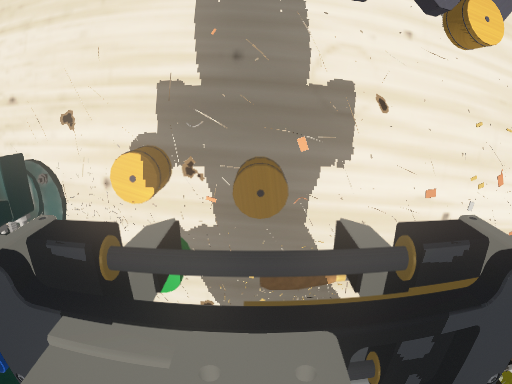

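B's centre mark is at (260,193) and C's at (133,179), both where expected; A is in its nest at top right.

Call:
{"method": "carry_out", "body": {
  "deltas": [
    [1, [0.25, 0.12, 0.9], [0, 0, 0]],
    [1, [0, 0, 1], [0, 0, 0]],
    [1, [0, 0, 1], [0, 0, 0]],
    [1, [0, 0, 1], [0, 0, 0]],
    [1, [0, 0, 1], [0, 0, 0]]
  ]
}}

```text
clock: 21.35
ee_pos: [459.2, 192.0, 41.4]
ee_rot: [0.0, 0.999, 0.035, 0.0]
wrist_force: [0.6, 0.7, 0.0]
gripper_width: 91.6
gripper_force: 0.0
```

Call:
{"method": "carry_out", "body": {
  "deltas": [
    [1, [0, 0, 0.5], [0, 0, 0]],
    [-0.3, [0, 0, 0], [0, 0, 0]],
    [-0.3, [0, 0, 0], [0, 0, 0]],
    [-0.3, [0, 0, 0], [0, 0, 0]],
    [-0.3, [0, 0, 0], [0, 0, 0]]
  ]
}}

```text
clock: 21.85
ee_pos: [459.1, 193.8, 33.1]
ee_rot: [-0.0, 0.999, 0.036, 0.001]
wrist_force: [0.5, -0.6, 0.3]
gripper_width: 64.5
gripper_force: 0.0
```

Call:
{"method": "carry_out", "body": {
  "deltas": [
    [-0.3, [0, 0, 0], [0, 0, 0]],
    [-0.3, [0, 0, 0], [0, 0, 0]],
    [-0.3, [0, 0, 0], [0, 0, 0]],
    [-0.3, [0, 0, 0], [0, 0, 0]]
  ]
}}

```text
clock: 22.25
ee_pos: [458.7, 193.8, 32.6]
ee_rot: [-0.0, 0.999, 0.036, 0.0]
wrist_force: [-1.6, -0.4, 5.5]
gripper_width: 45.2
gripper_force: 25.0
```

Run:
```python
from h import *
st=bot.state(); O,X,Y=seat(); t=O+42*Y-(32.5+19)*X; print(t,go(st,*t))
```

```text
[622.89558286 152.96293223] [8.04 2.62 0.  ]
```

Call:
{"method": "carry_out", "body": {
  "deltas": [
    [-0.3, [0.4, 0.13, 0], [0, 0, 0]],
    [-0.3, [0.73, 0.24, 0], [0, 0, 0]],
    [-0.3, [0.73, 0.24, 0], [0, 0, 0]],
    [-0.3, [0.73, 0.24, 0], [0, 0, 0]],
    [-0.3, [0.73, 0.24, 0], [0, 0, 0]]
  ]
}}

```text
clock: 22.75
ee_pos: [525.6, 177.0, 32.6]
ee_rot: [-0.001, 0.999, 0.036, -0.001]
wrist_force: [-7.0, 1.7, 11.4]
gripper_width: 45.8
gripper_force: 25.0
```

Call:
{"method": "carry_out", "body": {
  "deltas": [
    [-0.3, [0.73, 0.24, 0], [0, 0, 0]],
    [-0.3, [0.73, 0.24, 0], [0, 0, 0]],
    [-0.3, [0.73, 0.24, 0], [0, 0, 0]],
    [-0.3, [0.73, 0.24, 0], [0, 0, 0]],
    [-0.3, [0.73, 0.24, 0], [0, 0, 0]]
  ]
}}

```text
clock: 23.25
ee_pos: [600.4, 158.3, 32.6]
ee_rot: [-0.001, 0.999, 0.036, -0.001]
wrist_force: [-6.1, 1.4, 10.6]
gripper_width: 45.5
gripper_force: 25.0
```

Call:
{"method": "carry_out", "body": {
  "deltas": [
    [-0.3, [0.73, 0.24, 0], [0, 0, 0]],
    [-0.3, [0.3, 0.1, 0], [0, 0, 0]],
    [-0.3, [0, 0, 0], [0, 0, 0]],
    [-0.3, [0, 0, 0], [0, 0, 0]]
  ]
}}

```text
clock: 23.65
ee_pos: [623.0, 152.1, 32.7]
ee_rot: [0.0, 0.999, 0.036, 0.001]
wrist_force: [3.1, -0.7, 3.0]
gripper_width: 45.6
gripper_force: 25.0
```

Run:
```python
from h import *
st=bot.state(); O,X,Y=seat(); e=st["ee_pos"][:2]-(O+42*Y); print(e@X,e@Y)
```

```text
-51.467696219728985 -0.8455912753601562
```

Call:
{"method": "carry_out", "body": {
  "deltas": [
    [-0.3, [0, -0.04, 0], [0, 0, 0]],
    [0.4, [0, 0, 0], [0, 0, 0]],
    [0.4, [0, 0, 0], [0, 0, 0]],
    [0.4, [0, 0, 0], [0, 0, 0]],
    [0.4, [-0.6, 0, 0], [0, 0, 0]]
  ]
}}

```text
clock: 24.15
ee_pos: [610.5, 152.7, 32.1]
ee_rot: [0.0, 0.999, 0.036, 0.0]
wrist_force: [1.1, -0.5, -0.1]
gripper_width: 63.9
gripper_force: 0.0
```

Call:
{"method": "carry_out", "body": {
  "deltas": [
    [0.4, [-0.9, 0, 0], [0, 0, 0]],
    [0.4, [-0.8, 0, 0], [0, 0, 0]],
    [-1, [0, 0, 0], [0, 0, 0]],
    [-1, [0, 0, 0], [0, 0, 0]],
    [-1, [0, 0, 0], [0, 0, 0]]
  ]
}}

```text
clock: 24.65
ee_pos: [576.9, 150.2, 32.4]
ee_rot: [-0.0, 0.999, 0.036, 0.0]
wrist_force: [-0.5, -0.7, 0.1]
gripper_width: 44.6
gripper_force: 0.0
```

Call:
{"method": "carry_out", "body": {
  "deltas": [
    [-1, [0, 0, 0], [0, 0, 0]],
    [-1, [0, 0, 0], [0, 0, 0]],
    [-1, [0, 0, 0], [0, 0, 0]],
    [-1, [0, 0, 0], [0, 0, 0]],
    [-1, [0, 0, 0], [0, 0, 0]]
  ]
}}

```text
clock: 25.15
ee_pos: [576.0, 150.0, 32.3]
ee_rot: [-0.0, 0.999, 0.036, 0.0]
wrist_force: [-0.3, -0.7, -0.6]
gripper_width: 4.8
gripper_force: 0.0
```

Run:
```python
from h import *
st=bot.state(); O,X,Y=seat(); e=st["ee_pos"][:2]-(O+42*Y); print(e@X,e@Y, (-65-e@X)/20)
```

```text
-98.44914870546135 0.4755062203863482 1.6724574352730677
```

Call:
{"method": "carry_out", "body": {
  "deltas": [
    [-1, [0.4, 0.02, 0], [0, 0, 0]],
    [-1, [0.4, 0, 0], [0, 0, 0]],
    [-1, [0.4, 0, 0], [0, 0, 0]],
    [-1, [0.3, 0, 0], [0, 0, 0]],
    [-1, [0.1, 0, 0], [0, 0, 0]]
  ]
}}

```text
clock: 25.65
ee_pos: [607.6, 152.1, 32.0]
ee_rot: [-0.0, 0.999, 0.036, -0.001]
wrist_force: [-6.5, -0.0, 4.9]
gripper_width: 0.1
gripper_force: 3.9
```

Call:
{"method": "carry_out", "body": {
  "deltas": [
    [-1, [0.1, 0, 0], [0, 0, 0]],
    [-1, [0.1, 0, 0], [0, 0, 0]],
    [-1, [0.1, 0, 0], [0, 0, 0]],
    [-1, [0, 0, 0], [0, 0, 0]]
  ]
}}

```text
clock: 26.05
ee_pos: [608.6, 153.6, 31.2]
ee_rot: [-0.001, 0.999, 0.036, -0.005]
wrist_force: [-18.5, 2.6, 11.8]
gripper_width: -0.0
gripper_force: 9.0
```

Call:
{"method": "carry_out", "body": {
  "deltas": [
    [-1, [-0.5, 0, 0], [0, 0, 0]],
    [-1, [-1, 0, 0], [0, 0, 0]],
    [-1, [-0.5, 0, -1], [0, 0, 0]],
    [1, [0, 0, -1], [0, 0, 0]],
    [1, [0, 0, -1], [0, 0, 0]]
  ]
}}

```text
clock: 26.55
ee_pos: [574.1, 149.3, 93.2]
ee_rot: [0.0, 0.999, 0.036, 0.0]
wrist_force: [0.6, 0.3, -0.1]
gripper_width: 12.2
gripper_force: 0.0
```

Call:
{"method": "carry_out", "body": {
  "deltas": [
    [1, [0, 0, -1], [0, 0, 0]],
    [1, [0, 0, -1], [0, 0, 0]],
    [1, [0, 0, -0.5], [0, 0, 0]],
    [1, [0, 0, 0], [0, 0, 0]]
  ]
}}

```text
clock: 26.95
ee_pos: [575.1, 149.6, 143.6]
ee_rot: [-0.0, 0.999, 0.036, 0.001]
wrist_force: [0.3, -0.1, -0.3]
gripper_width: 44.0
gripper_force: 0.0
```

Run:
```python
from h import *
import pickle
s6=pickle.load(open("w6.pkl","rb"))[0]; c=wplane(s6,[(133,179)],46)[0]; print("C",c)
st,p,d=wsnap("w7"); blanks_w(st,p); print(st["ee_pos"].round(1),go(st,461.8,300)); O,X,Y=seat(); print("n3 seat",O+42*Y-32.5*X)
```

```text
C [461.16170229 302.63746438  46.        ]
px (415, 103, 48, 58) circle [648.7 -10.8] 28.1
px (400, 103, 28, 53) circle [648.1   8.8] 23.4
px (228, 88, 57, 56) circle [642.8 155.1] 22.4
[575.1 149.6 143.6] [-5.11 -7.91 -0.01]
n3 seat [641.84576505 154.33792134]
```

View pics/w7.png

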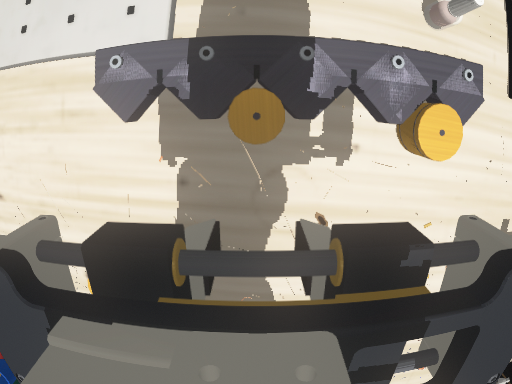

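B is seated in nest 3 with its mark at (256,116), directly below the apex slot at (256,80). A is still in nest 1 at (442,132).

Call:
{"method": "carry_out", "body": {
  "deltas": [
    [1, [-0.4, -0.5, 0], [0, 0, 0]],
    [1, [-0.57, -0.89, 0], [0, 0, 0]],
    [1, [-0.57, -0.89, 0], [0, 0, 0]],
    [1, [-0.57, -0.89, 0], [0, 0, 0]],
    [1, [-0.57, -0.89, 0], [0, 0, 0]]
  ]
}}

```text
clock: 27.5
ee_pos: [512.8, 227.8, 141.1]
ee_rot: [0.0, 0.999, 0.036, -0.001]
wrist_force: [0.2, 0.6, -0.4]
gripper_width: 87.7
gripper_force: 0.0
```

Call:
{"method": "carry_out", "body": {
  "deltas": [
    [1, [-0.57, -0.89, 0], [0, 0, 0]],
    [1, [-0.57, -0.89, 0], [0, 0, 0]],
    [1, [-0.57, -0.89, 0], [0, 0, 0]],
    [1, [-0.57, -0.89, 0], [0, 0, 0]],
    [1, [-0.1, -0.35, 0], [0, 0, 0]]
  ]
}}

```text
clock: 28.0
ee_pos: [458.8, 303.5, 141.1]
ee_rot: [0.0, 0.999, 0.038, -0.001]
wrist_force: [-0.0, 0.2, -1.1]
gripper_width: 91.4
gripper_force: 0.0
```

Call:
{"method": "carry_out", "body": {
  "deltas": [
    [1, [0, 0, 0], [0, 0, 0]]
  ]
}}

```text
clock: 28.1
ee_pos: [460.5, 302.4, 141.6]
ee_rot: [0.0, 0.999, 0.037, -0.001]
wrist_force: [-0.1, 1.0, -0.2]
gripper_width: 91.9
gripper_force: 0.0
```

Run:
```python
from h import *
st,p,d=wsnap("w8"); blanks_w(st,p); print(st["ee_pos"].round(1),go(st,461.5,301))
```

```text
px (250, 170, 33, 45) circle [465.5 298.1] 20.8
px (396, 0, 59, 45) circle [634.4 166.1] 35.1
[460.5 302.4 141.6] [ 0.04  0.07 -0.  ]
```

Run:
```python
from h import *
d=np.load("top.npz")["d"]; W=pts("top",d)
m=(W[...,2]>50)&(W[...,2]<200)&(W[...,1]>330)&(W[...,1]<520)&(W[...,0]>380)&(W[...,0]<560)
print(np.nanmin(W[m],0),np.nanmax(W[m],0),np.percentile(W[m][:,1],[1,5]))
```

```text
[381.30973221 422.31723317  50.49345744] [481.47869841 497.64041043 113.02718158] [424.00667119 426.05203891]
```

Call:
{"method": "carry_out", "body": {
  "deltas": [
    [1, [0.04, 0.07, 0.9], [0, 0, 0]],
    [1, [0, 0, 1], [0, 0, 0]]
  ]
}}

```text
clock: 28.35
ee_pos: [464.0, 298.7, 104.4]
ee_rot: [-0.0, 0.999, 0.035, 0.001]
wrist_force: [0.5, 0.9, -0.2]
gripper_width: 92.1
gripper_force: 0.0
```

Call:
{"method": "carry_out", "body": {
  "deltas": [
    [1, [0, 0, 1], [0, 0, 0]],
    [1, [0, 0, 1], [0, 0, 0]],
    [1, [0, 0, 1], [0, 0, 0]],
    [1, [0, 0, 0.55], [0, 0, 0]],
    [-0.3, [0, 0, 0], [0, 0, 0]]
  ]
}}

```text
clock: 28.85
ee_pos: [462.4, 298.4, 32.1]
ee_rot: [0.001, 0.999, 0.035, -0.001]
wrist_force: [0.2, -0.5, 0.3]
gripper_width: 87.5
gripper_force: 0.0
```

Call:
{"method": "carry_out", "body": {
  "deltas": [
    [-0.3, [0, 0, 0], [0, 0, 0]],
    [-0.3, [0, 0, 0], [0, 0, 0]],
    [-0.3, [0, 0, 0], [0, 0, 0]],
    [-0.3, [0, 0, 0], [0, 0, 0]],
    [-0.3, [0, 0, 0], [0, 0, 0]]
  ]
}}

```text
clock: 29.35
ee_pos: [462.7, 300.4, 33.8]
ee_rot: [-0.0, 0.999, 0.036, 0.0]
wrist_force: [-0.1, 1.7, 0.7]
gripper_width: 48.5
gripper_force: 0.7
```

Call:
{"method": "carry_out", "body": {
  "deltas": [
    [-0.3, [0, 0, 0], [0, 0, 0]],
    [-0.3, [0, 0, 0], [0, 0, 0]]
  ]
}}

```text
clock: 29.55
ee_pos: [462.7, 300.4, 33.7]
ee_rot: [-0.0, 0.999, 0.036, 0.0]
wrist_force: [-1.7, 0.8, 4.5]
gripper_width: 45.3
gripper_force: 25.0
```

Run:
```python
from h import *
st=bot.state(); O,X,Y=seat(); t=O+126*Y-(32.5+19)*X; print(t,go(st,*t))
```

```text
[616.81668361 236.74268505] [7.46 3.73 0.  ]
```

Call:
{"method": "carry_out", "body": {
  "deltas": [
    [-0.3, [0.4, 0.2, 0], [0, 0, 0]],
    [-0.3, [0.75, 0.375, 0], [0, 0, 0]],
    [-0.3, [0.75, 0.375, 0], [0, 0, 0]],
    [-0.3, [0.75, 0.375, 0], [0, 0, 0]],
    [-0.3, [0.75, 0.375, 0], [0, 0, 0]]
  ]
}}

```text
clock: 30.05
ee_pos: [532.3, 271.5, 33.7]
ee_rot: [-0.001, 0.999, 0.036, -0.001]
wrist_force: [-5.0, 2.9, 11.5]
gripper_width: 45.4
gripper_force: 25.0
```

Call:
{"method": "carry_out", "body": {
  "deltas": [
    [-0.3, [0.75, 0.375, 0], [0, 0, 0]],
    [-0.3, [0.75, 0.375, 0], [0, 0, 0]],
    [-0.3, [0.75, 0.375, 0], [0, 0, 0]],
    [-0.3, [0.75, 0.375, 0], [0, 0, 0]],
    [-0.3, [0.75, 0.375, 0], [0, 0, 0]]
  ]
}}

```text
clock: 30.55
ee_pos: [610.0, 239.5, 33.8]
ee_rot: [-0.001, 0.999, 0.036, -0.001]
wrist_force: [-5.8, 2.0, 9.3]
gripper_width: 45.7
gripper_force: 25.0
```

Call:
{"method": "carry_out", "body": {
  "deltas": [
    [-0.3, [0.35, 0.18, 0], [0, 0, 0]],
    [-0.3, [0, 0, 0], [0, 0, 0]],
    [-0.3, [0, 0, 0], [0, 0, 0]]
  ]
}}

```text
clock: 30.85
ee_pos: [618.9, 234.8, 33.8]
ee_rot: [0.0, 0.999, 0.035, 0.001]
wrist_force: [2.7, -1.5, 5.6]
gripper_width: 45.1
gripper_force: 25.0
```

Run:
```python
from h import *
st=bot.state(); O,X,Y=seat(); e=st["ee_pos"][:2]-(O+126*Y); print(e@X,e@Y)
```

```text
-49.59362020173564 -2.0541909352712224
```

Call:
{"method": "carry_out", "body": {
  "deltas": [
    [-0.3, [0, -0.1, 0], [0, 0, 0]],
    [-0.3, [0, 0, 0], [0, 0, 0]],
    [0.4, [0, 0, 0], [0, 0, 0]],
    [0.4, [0, 0, 0], [0, 0, 0]],
    [0.4, [0, 0, 0], [0, 0, 0]]
  ]
}}

```text
clock: 31.35
ee_pos: [616.5, 238.2, 32.8]
ee_rot: [-0.0, 0.999, 0.036, -0.001]
wrist_force: [-0.4, 0.3, 0.0]
gripper_width: 62.5
gripper_force: 0.0
```

Call:
{"method": "carry_out", "body": {
  "deltas": [
    [0.4, [-0.7, 0, 0], [0, 0, 0]],
    [0.4, [-0.9, 0, 0], [0, 0, 0]],
    [0.4, [-0.8, 0, 0], [0, 0, 0]],
    [-1, [0, 0, 0], [0, 0, 0]],
    [-1, [0, 0, 0], [0, 0, 0]]
  ]
}}

```text
clock: 31.85
ee_pos: [569.6, 234.7, 33.4]
ee_rot: [-0.0, 0.999, 0.036, 0.0]
wrist_force: [0.5, -0.4, 0.4]
gripper_width: 52.5
gripper_force: 0.0
```

Call:
{"method": "carry_out", "body": {
  "deltas": [
    [-1, [0, 0, 0], [0, 0, 0]],
    [-1, [0, 0, 0], [0, 0, 0]],
    [-1, [0, 0, 0], [0, 0, 0]],
    [-1, [0, 0, 0], [0, 0, 0]],
    [-1, [0, 0, 0], [0, 0, 0]]
  ]
}}

```text
clock: 32.35
ee_pos: [569.7, 234.2, 33.3]
ee_rot: [-0.0, 0.999, 0.036, 0.0]
wrist_force: [0.7, 0.3, 0.2]
gripper_width: 12.8
gripper_force: 0.0
```

Run:
```python
from h import *
st=bot.state(); O,X,Y=seat(); e=st["ee_pos"][:2]-(O+126*Y); print(st["ee_pos"],e@X,e@Y, (-65-e@X)/20)
```

```text
[569.69416222 234.23318827  33.32348402] -98.68057348181046 0.9072385724808677 1.6840286740905228
```

Call:
{"method": "carry_out", "body": {
  "deltas": [
    [-1, [0.4, 0.045, 0], [0, 0, 0]],
    [-1, [0.4, 0, 0], [0, 0, 0]],
    [-1, [0.4, 0, 0], [0, 0, 0]],
    [-1, [0.3, 0, 0], [0, 0, 0]],
    [-1, [0.1, 0, 0], [0, 0, 0]]
  ]
}}

```text
clock: 32.85
ee_pos: [601.6, 235.7, 33.1]
ee_rot: [-0.0, 0.999, 0.036, -0.001]
wrist_force: [-6.0, 0.3, 3.8]
gripper_width: 0.7
gripper_force: 2.9
```

Call:
{"method": "carry_out", "body": {
  "deltas": [
    [-1, [0.1, 0, 0], [0, 0, 0]],
    [-1, [0.1, 0, 0], [0, 0, 0]],
    [-1, [0.1, 0, 0], [0, 0, 0]],
    [-1, [0, 0, 0], [0, 0, 0]]
  ]
}}

```text
clock: 33.25
ee_pos: [602.7, 237.6, 32.4]
ee_rot: [-0.001, 0.999, 0.037, -0.005]
wrist_force: [-16.0, 1.9, 8.8]
gripper_width: 0.3
gripper_force: 8.0
```

Call:
{"method": "carry_out", "body": {
  "deltas": [
    [-1, [-0.5, 0, 0], [0, 0, 0]],
    [-1, [-1, 0, 0], [0, 0, 0]],
    [-1, [-0.5, 0, -1], [0, 0, 0]],
    [0, [0, 0, -1], [0, 0, 0]],
    [0, [0, 0, -1], [0, 0, 0]]
  ]
}}

```text
clock: 33.75
ee_pos: [567.6, 233.1, 94.1]
ee_rot: [0.0, 0.999, 0.036, 0.0]
wrist_force: [0.1, 0.7, -0.8]
gripper_width: 11.9
gripper_force: 0.0
```

Call:
{"method": "carry_out", "body": {
  "deltas": [
    [0, [0, 0.95, -1], [0, 0, 0]],
    [0, [0, 0.95, -1], [0, 0, 0]],
    [0, [0, 0.95, -1], [0, 0, 0]],
    [0, [0, 0.95, -0.5], [0, 0, 0]],
    [0, [0, 0.5, 0], [0, 0, 0]]
  ]
}}

```text
clock: 34.25
ee_pos: [574.9, 145.2, 164.8]
ee_rot: [-0.0, 0.999, 0.035, 0.002]
wrist_force: [0.8, -0.7, -0.3]
gripper_width: 45.3
gripper_force: 0.0
```

Call:
{"method": "carry_out", "body": {
  "deltas": [
    [0, [0, 0, 0], [0, 0, 0]]
  ]
}}

```text
clock: 34.35
ee_pos: [573.8, 145.6, 163.0]
ee_rot: [0.0, 0.999, 0.035, -0.0]
wrist_force: [0.1, -0.4, -0.2]
gripper_width: 45.7
gripper_force: 0.0
```

Run:
```python
from h import *
st,p,d=wsnap("w9"); blanks_w(st,p); print(st["ee_pos"].round(1)); O,X,Y=seat(); print("n4,n3,n1 seats",O+126*Y-32.5*X,O+42*Y-32.5*X,O-126*Y-38.2*X)
```

```text
px (389, 100, 59, 55) circle [647.7  -4.3] 34.2
px (134, 92, 49, 48) circle [638.  238.3] 23.0
px (226, 88, 52, 51) circle [642.8 155.3] 22.3
[573.8 145.6 163. ]
n4,n3,n1 seats [635.7668658  238.11767417] [641.84576505 154.33792134] [648.31850891 -13.63408105]
```

View pics/w9.png

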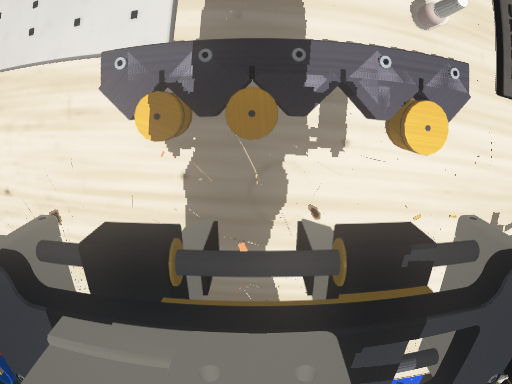

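All three blanks are seated: marks at (157,117), (251,114) and (428,128), each centred under its apex. Now to the rail.

Run:
```python
from h import *
st=bot.state(); print(go(st,465,-240))
a=cplane("top",[(100+530/3.2,140+235/3.2),(100+715/3.2,140+163/3.2)],0)[:,:2]; print(a); v=a[1]-a[0]; print(np.hypot(*v),np.hypot(212.5,73.6),np.degrees(np.arctan2(v[1],v[0])-np.arctan2(73.6,212.5)))
```

```text
[-6.770e+00  1.893e+01  1.000e-02]
[[ 506.09350186 -162.8891908 ]
 [ 586.90974041 -374.57763811]]
226.59051864457186 224.88488166170708 -88.20833615610688
```

Call:
{"method": "carry_out", "body": {
  "deltas": [
    [0, [-0.3, 0.8, -0.6], [0, 0, 0]],
    [0, [-0.34, 0.95, -0.6], [0, 0, 0]],
    [0, [-0.34, 0.95, -0.6], [0, 0, 0]],
    [0, [-0.34, 0.95, -0.6], [0, 0, 0]],
    [0, [-0.34, 0.95, 0], [0, 0, 0]]
  ]
}}

```text
clock: 34.9
ee_pos: [547.7, 51.1, 213.5]
ee_rot: [-0.0, 0.999, 0.035, 0.002]
wrist_force: [0.3, -0.4, 0.5]
gripper_width: 46.0
gripper_force: 0.0
```

Call:
{"method": "carry_out", "body": {
  "deltas": [
    [0, [-0.34, 0.95, 0], [0, 0, 0]],
    [0, [-0.34, 0.95, 0], [0, 0, 0]],
    [0, [-0.34, 0.95, 0], [0, 0, 0]],
    [0, [-0.34, 0.95, 0], [0, 0, 0]],
    [0, [-0.34, 0.95, 0], [0, 0, 0]]
  ]
}}

```text
clock: 35.4
ee_pos: [519.2, -45.6, 211.3]
ee_rot: [-0.0, 0.999, 0.036, -0.0]
wrist_force: [-0.4, 0.6, 0.8]
gripper_width: 45.9
gripper_force: 0.0
```

Call:
{"method": "carry_out", "body": {
  "deltas": [
    [0, [-0.34, 0.95, 0], [0, 0, 0]],
    [0, [-0.34, 0.95, 0], [0, 0, 0]],
    [0, [-0.34, 0.95, 0], [0, 0, 0]],
    [0, [-0.34, 0.95, 0], [0, 0, 0]],
    [0, [-0.34, 0.95, 0], [0, 0, 0]]
  ]
}}

```text
clock: 35.9
ee_pos: [491.9, -142.7, 211.3]
ee_rot: [-0.0, 0.999, 0.035, 0.0]
wrist_force: [-0.2, 0.6, 0.4]
gripper_width: 46.1
gripper_force: 0.0
```

Call:
{"method": "carry_out", "body": {
  "deltas": [
    [0, [-0.34, 0.95, 0], [0, 0, 0]],
    [0, [-0.34, 0.95, 0], [0, 0, 0]],
    [0, [-0.34, 0.95, 0], [0, 0, 0]],
    [0, [-0.3, 0.8, 0], [0, 0, 0]],
    [0, [0, 0, 0], [0, 0, 0]]
  ]
}}

```text
clock: 36.4
ee_pos: [470.1, -218.9, 211.5]
ee_rot: [0.0, 0.999, 0.034, 0.0]
wrist_force: [-0.4, 1.2, -0.2]
gripper_width: 46.3
gripper_force: 0.0
```

Run:
```python
from h import *
st,p,d=wsnap("w10"); print(st["ee_pos"],st["joint_positions"].round(2))
```

```text
[ 470.06657182 -218.8585069   211.51352733] [-0.24  0.35  0.75  1.92 -0.28  0.98 -0.86]
```

View pics/w10.png

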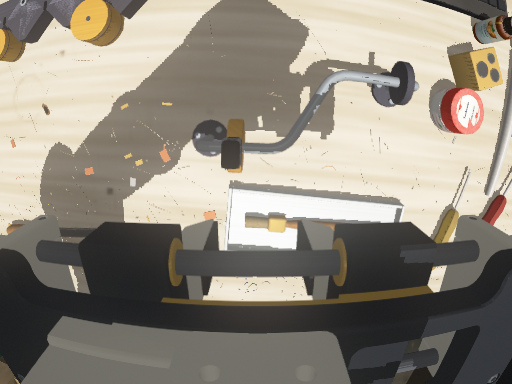

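The wrist view shows the grip at (231,150), leg 1 along (250–285,148), leg 2 from (290,143) to (325,88), leg 3 along (345–390,76–80) and the stop disc at (402,83).

Run:
```python
from h import *
import pickle
from scipy.optimize import least_squares
st,p,d=pickle.load(open("w10.pkl","rb"))
px=[(255,148),(270,148.5),(300,130),(309,113),(317,98),(350,75.5),(365,76.5),(380,78.5)]
q=wplane(st,px,80)[:,:2]; print(q.round(1).tolist())
leg=[0,0,1,1,1,2,2,2]; s=[np.array(v,float) for v in [(0,0),(80,0),(122.5,73.6)]]; an=np.radians([0,60,0])
def tol(P,w):
    c,s_=np.cos(w[2]),np.sin(w[2]); return (P-w[:2])@np.array([[c,-s_],[s_,c]])
def res(w):
    L=tol(q,w); return [ (L[i]-s[k])@np.array([-np.sin(an[k]),np.cos(an[k])]) for i,k in enumerate(leg)]
r=least_squares(res,[506.5,-162,np.radians(-88.2)]); w=r.x; print(w[:2],np.degrees(w[2]),np.round(r.fun,1))
dsc=wplane(st,[(402,83),(400,62)],80)[:,:2]; print("disc local",tol(dsc,w)); 
g=wplane(st,[(231,143),(221,137),(242,137),(231,168)],129)[:,:2]; print("grip top",g.round(1).tolist(),"local",tol(g,w).round(1).tolist())
m=cv2.inRange(p[125:175,212:250],(0,0,0),(50,50,50)); v,u=np.nonzero(m); print(u.min()+212,u.max()+212,v.min()+125,v.max()+125)
np.save("rail.npy",w)
```

```text
[[507.0, -214.6], [507.5, -228.3], [526.7, -254.4], [543.0, -261.4], [557.5, -267.7], [582.5, -297.4], [583.8, -312.4], [584.4, -328.0]]
[ 504.90884404 -162.75346399] -88.00939034470333 [ 0.3  0.3 -1.4  0.1  1.4 -0.7  0.   0.1]
disc local [[192.06935495  72.56192427]
 [189.13188691  93.30690184]]
grip top [[516.2, -196.2], [520.3, -188.5], [521.2, -204.2], [497.0, -197.2]] local [[33.9, 10.1], [26.3, 14.5], [42.0, 14.8], [34.1, -9.1]]Traceback (most recent call last):
  File "<stdin>", line 15, in <module>
    return umr_minimum(a, axis, None, out, keepdims, initial, where)
ValueError: zero-size array to reduction operation minimum which has no identity
```

Call:
{"method": "carry_out", "body": {
  "deltas": [
    [0, [0, 0, 0], [0, 0, 0.042]],
    [0, [0.62, -0.35, 0], [0, 0, 0]],
    [0, [0.62, -0.35, 0], [0, 0, 0]],
    [0, [0.6, -0.34, 0], [0, 0, 0]],
    [0, [0, 0, 0], [0, 0, 0]]
  ]
}}

```text
clock: 36.95
ee_pos: [510.4, -191.0, 210.9]
ee_rot: [-0.0, 1.0, 0.022, 0.0]
wrist_force: [-0.7, -0.4, 0.0]
gripper_width: 46.1
gripper_force: 0.0
```

```bash
cat >> h.py <<'E'
def rl(st):
    w=np.load("rail.npy"); c,s=np.cos(w[2]),np.sin(w[2]); L=(st["ee_pos"][:2]-w[:2])@np.array([[c,-s],[s,c]])
    q=st["ee_rot"]; ty=R.from_quat([q[1],q[2],q[3],q[0]]).as_matrix()[:,1]
    print("local",L.round(1),"z",st["ee_pos"][2].round(1),"head",round(np.degrees(np.arctan2(ty[1],ty[0])-w[2]),1),"F",st["wrist_force"].round(1),st["gripper_width"].round(1),st["gripper_force"].round(1))
E
python3 - <<'E'
from h import *
r=np.array([504.9088,-162.7535,np.radians(-88.0094)]); np.save("rail.npy",r)
rl(bot.state())
E
```

```text
Traceback (most recent call last):
  File "h.py", line 48, in rl
    print("local",L.round(1),"z",st["ee_pos"][2].round(1),"head",round(np.degrees(np.arctan2(ty[1],ty[0])-w[2]),1),"F",st["wrist_force"].round(1),st["gripper_width"].round(1),st["gripper_force"].round(1))
                                                                                                                                                  ^^^^^^^^^^^^^^^^^^^^^^^^^
AttributeError: 'float' object has no attribute 'round'
```

Call:
{"method": "carry_out", "body": {
  "deltas": [
    [0, [-0.2, 0.28, 0], [0, 0, 0.01]],
    [0, [0, 0, 0.8], [0, 0, 0]],
    [0, [0, 0, 0.8], [0, 0, 0]],
    [0, [0, 0, 0.8], [0, 0, 0]],
    [0, [0, 0, 0], [0, 0, 0]]
  ]
}}

```text
clock: 37.45
ee_pos: [502.1, -199.7, 161.8]
ee_rot: [-0.0, 1.0, 0.015, -0.002]
wrist_force: [-0.9, 0.5, -0.4]
gripper_width: 45.7
gripper_force: 0.0
```

```bash
sed -i 's/st\["gripper_width"\].round(1),st\["gripper_force"\].round(1)/round(st["gripper_width"],1),round(st["gripper_force"],1)/' h.py
python3 - <<'E'
from h import *
rl(bot.state()); wsnap("w11")
E
```

```text
local [36.8 -4. ] z 161.8 head -0.3 F [-0.9  0.5 -0.4] 45.7 0.0
```

View pics/w11.png

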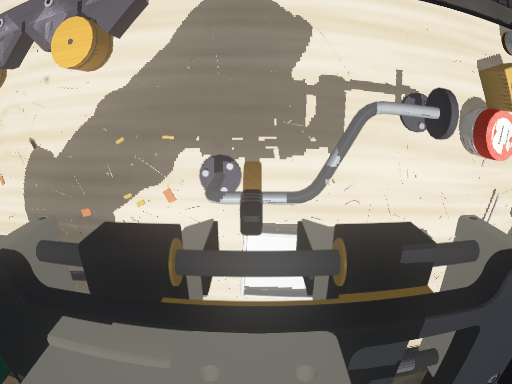

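Run:
```python
from h import *
import pickle
st,p,d=pickle.load(open("w11.pkl","rb"))
w=np.load("rail.npy"); c,s=np.cos(w[2]),np.sin(w[2]); M=np.array([[c,-s],[s,c]])
q=wplane(st,[(251,205),(251,235),(240,230),(263,230)],129)[:,:2]; print(((q-w[:2])@M).round(1).tolist())
print(((wplane(st,[(230,198),(300,198)],80)[:,:2]-w[:2])@M).round(1).tolist(), ((wplane(st,[(428,113),(440,90),(440,138)],80)[:,:2]-w[:2])@M).round(1).tolist())
cl=cv2.cvtColor(p,cv2.COLOR_RGB2GRAY)[184:240:3,251]; print(cl.tolist())
rl(bot.state())
```

```text
[[33.1, 11.2], [32.8, -8.8], [25.9, -5.3], [40.4, -5.4]]
[[15.6, 0.5], [70.3, 0.1]] [[177.8, 71.8], [189.6, 92.5], [192.1, 51.7]]
[114, 118, 63, 79, 80, 73, 66, 67, 68, 69, 69, 89, 89, 71, 71, 72, 71, 172, 250]
local [37.1 -3.4] z 162.9 head -0.3 F [ 0.3 -0.2  0.1] 46.2 0.0
```

Call:
{"method": "carry_out", "body": {
  "deltas": [
    [0, [0.18, -0.2, 0], [0, 0, 0]],
    [0, [0, 0, 0.6], [0, 0, 0]],
    [0, [0, 0, 0.7], [0, 0, 0]],
    [0, [0, 0, 0.65], [0, 0, 0]],
    [0, [0, 0, 0], [0, 0, 0]]
  ]
}}

```text
clock: 38.0
ee_pos: [506.2, -194.6, 122.1]
ee_rot: [-0.0, 1.0, 0.015, -0.002]
wrist_force: [-0.1, -0.5, -0.1]
gripper_width: 46.0
gripper_force: 0.0
```

Run:
```python
from h import *
rl(bot.state())
```

```text
local [31.9  0.2] z 122.1 head -0.2 F [-0.1 -0.5 -0.1] 46.0 0.0
```

Well placed. Close, lift slightly, and slide along leg 1.

Call:
{"method": "carry_out", "body": {
  "deltas": [
    [-1, [0, 0, 0], [0, 0, 0]],
    [-1, [0, 0, 0], [0, 0, 0]],
    [-1, [0, 0, 0], [0, 0, 0]],
    [-1, [0, 0, 0], [0, 0, 0]],
    [-1, [0, 0, 0], [0, 0, 0]]
  ],
  "newtons": 20
}}

```text
clock: 38.5
ee_pos: [507.8, -195.2, 124.6]
ee_rot: [0.0, 1.0, 0.015, 0.0]
wrist_force: [0.3, -0.1, 1.6]
gripper_width: 13.5
gripper_force: 20.0
```

Call:
{"method": "carry_out", "body": {
  "deltas": [
    [-1, [0, 0, -0.3], [0, 0, 0]],
    [-1, [0, 0.4, 0], [0, 0, 0]],
    [-1, [0, 0.4, 0], [0, 0, 0]],
    [-1, [0, 0.4, 0], [0, 0, 0]],
    [-1, [0, 0.3, 0], [0, 0, 0]]
  ]
}}

```text
clock: 39.0
ee_pos: [508.3, -226.5, 130.3]
ee_rot: [0.0, 1.0, 0.015, -0.0]
wrist_force: [-0.0, -0.0, -2.8]
gripper_width: 14.0
gripper_force: 20.0
```

Run:
```python
from h import *
rl(bot.state())
```

```text
local [63.8  1.2] z 130.3 head -0.3 F [-0.  -0.  -2.8] 14.0 20.0
```

Gripped and moving freely (weight about 2.8 N). Round bend 1.

Call:
{"method": "carry_out", "body": {
  "deltas": [
    [-1, [0.014, 0.19, 0], [0, 0, -0.19]],
    [-1, [0.014, 0.19, 0], [0, 0, -0.19]],
    [-1, [0.014, 0.19, 0], [0, 0, -0.19]],
    [-1, [0.014, 0.19, 0], [0, 0, -0.19]]
  ]
}}

```text
clock: 39.4
ee_pos: [513.1, -240.2, 130.2]
ee_rot: [-0.0, 0.95, 0.311, -0.0]
wrist_force: [0.5, 0.2, -1.6]
gripper_width: 13.7
gripper_force: 20.0
```

Call:
{"method": "carry_out", "body": {
  "deltas": [
    [-1, [0.014, 0.19, 0], [0, 0, -0.19]],
    [-1, [0.014, 0.19, 0], [0, 0, -0.19]],
    [-1, [0.014, 0.19, 0], [0, 0, -0.19]],
    [-1, [0, 0, 0], [0, 0, 0]]
  ]
}}

```text
clock: 39.8
ee_pos: [521.9, -247.9, 130.3]
ee_rot: [0.0, 0.859, 0.513, 0.0]
wrist_force: [0.2, 0.6, -2.5]
gripper_width: 13.7
gripper_force: 20.0
```

Run:
```python
from h import *
rl(bot.state())
```

```text
local [85.7 14. ] z 130.3 head 59.7 F [ 0.2  0.6 -2.5] 13.7 20.0
```

Call:
{"method": "carry_out", "body": {
  "deltas": [
    [-1, [-0.05, 0.46, 0], [0, 0, 0]],
    [-1, [-0.05, 0.46, 0], [0, 0, 0]],
    [-1, [0, 0.46, 0], [0, 0, 0]],
    [-1, [0, 0.46, 0], [0, 0, 0]],
    [-1, [0, 0.46, 0], [0, 0, 0]]
  ]
}}

```text
clock: 40.3
ee_pos: [562.3, -270.8, 130.2]
ee_rot: [0.0, 0.859, 0.512, -0.0]
wrist_force: [0.5, -0.8, -1.4]
gripper_width: 13.5
gripper_force: 20.0
```

Call:
{"method": "carry_out", "body": {
  "deltas": [
    [-1, [0, 0.46, 0], [0, 0, 0]],
    [-1, [0, 0, 0], [0, 0, 0]]
  ]
}}

```text
clock: 40.5
ee_pos: [570.7, -275.5, 130.2]
ee_rot: [0.0, 0.859, 0.512, 0.0]
wrist_force: [-0.0, 1.1, -2.7]
gripper_width: 14.1
gripper_force: 20.0
```

Run:
```python
from h import *
rl(bot.state())
```

```text
local [115.   61.9] z 130.2 head 59.6 F [-0.   1.1 -2.7] 14.1 20.0
```

Right on the arc start (115.3, 61.1). Round bend 2, then leg 3.

Call:
{"method": "carry_out", "body": {
  "deltas": [
    [-1, [-0.014, 0.19, 0], [0, 0, 0.19]],
    [-1, [-0.014, 0.19, 0], [0, 0, 0.19]],
    [-1, [-0.014, 0.19, 0], [0, 0, 0.19]],
    [-1, [-0.014, 0.19, 0], [0, 0, 0.19]]
  ]
}}

```text
clock: 40.9
ee_pos: [580.0, -285.4, 130.3]
ee_rot: [-0.0, 0.972, 0.234, -0.0]
wrist_force: [-0.7, 0.2, -2.3]
gripper_width: 14.0
gripper_force: 20.0
```

Call:
{"method": "carry_out", "body": {
  "deltas": [
    [-1, [-0.014, 0.19, 0], [0, 0, 0.19]],
    [-1, [-0.014, 0.19, 0], [0, 0, 0.19]],
    [-1, [-0.014, 0.19, 0], [0, 0, 0.19]],
    [-1, [0, 0, 0], [0, 0, 0]]
  ]
}}

```text
clock: 41.3
ee_pos: [582.7, -296.7, 130.1]
ee_rot: [0.0, 1.0, 0.014, -0.0]
wrist_force: [-0.8, 0.0, -1.9]
gripper_width: 13.7
gripper_force: 20.0
```

Run:
```python
from h import *
rl(bot.state())
```

```text
local [136.6  73.1] z 130.1 head -0.4 F [-0.8  0.  -1.9] 13.7 20.0
```

Call:
{"method": "carry_out", "body": {
  "deltas": [
    [-1, [0, 0.4, 0], [0, 0, 0]],
    [-1, [0, 0.4, 0], [0, 0, 0]],
    [-1, [0, 0.4, 0], [0, 0, 0]],
    [-1, [0, 0.3, 0], [0, 0, 0]],
    [-1, [0, 0, 0], [0, 0, 0]]
  ]
}}

```text
clock: 41.8
ee_pos: [583.4, -328.3, 130.5]
ee_rot: [0.0, 1.0, 0.015, 0.0]
wrist_force: [-0.1, 0.4, -1.8]
gripper_width: 13.7
gripper_force: 20.0
```

Call:
{"method": "carry_out", "body": {
  "deltas": [
    [-1, [0, 0.15, 0], [0, 0, 0]],
    [-1, [0, 0.15, 0], [0, 0, 0]],
    [-1, [0, 0, 0], [0, 0, 0]]
  ]
}}

```text
clock: 42.1
ee_pos: [584.0, -332.9, 130.3]
ee_rot: [0.0, 1.0, 0.015, -0.0]
wrist_force: [-0.3, -0.4, -1.4]
gripper_width: 13.8
gripper_force: 20.0
```

Call:
{"method": "carry_out", "body": {
  "deltas": [
    [-1, [0, 0.15, 0], [0, 0, 0]],
    [-1, [0, 0, 0], [0, 0, 0]]
  ]
}}

```text
clock: 42.3
ee_pos: [584.1, -335.8, 130.4]
ee_rot: [0.0, 1.0, 0.015, 0.0]
wrist_force: [-0.4, 0.5, -1.7]
gripper_width: 13.6
gripper_force: 20.0
```

Call:
{"method": "carry_out", "body": {
  "deltas": [
    [-1, [0, 0.12, 0], [0, 0, 0]],
    [-1, [0, 0, 0], [0, 0, 0]]
  ]
}}

```text
clock: 42.5
ee_pos: [584.1, -338.3, 130.4]
ee_rot: [0.0, 1.0, 0.015, 0.0]
wrist_force: [-0.3, -0.3, -2.1]
gripper_width: 14.0
gripper_force: 20.0
```

Call:
{"method": "carry_out", "body": {
  "deltas": [
    [-1, [0, 0.12, 0], [0, 0, 0]],
    [-1, [0, 0, 0], [0, 0, 0]]
  ]
}}

```text
clock: 42.7
ee_pos: [584.4, -339.6, 130.2]
ee_rot: [-0.001, 1.0, 0.016, -0.0]
wrist_force: [-0.6, 3.2, -1.2]
gripper_width: 13.9
gripper_force: 20.0
```

Call:
{"method": "carry_out", "body": {
  "deltas": [
    [-1, [0, 0.12, 0], [0, 0, 0]],
    [-1, [0, 0, 0], [0, 0, 0]]
  ]
}}

```text
clock: 42.9
ee_pos: [584.6, -339.8, 130.0]
ee_rot: [-0.002, 1.0, 0.016, -0.0]
wrist_force: [-0.7, 9.8, 4.0]
gripper_width: 13.4
gripper_force: 20.0
```

Call:
{"method": "carry_out", "body": {
  "deltas": [
    [-1, [0, -0.15, 0.15], [0, 0, 0]],
    [-1, [0, 0, 0.12], [0, 0, 0]],
    [-1, [0, 0, 0], [0, 0, 0]],
    [-0.4, [0, 0, 0], [0, 0, 0]],
    [-0.4, [0, 0, 0], [0, 0, 0]]
  ]
}}

```text
clock: 43.4
ee_pos: [584.2, -340.7, 125.2]
ee_rot: [0.001, 1.0, 0.015, 0.0]
wrist_force: [0.4, 0.1, 0.7]
gripper_width: 24.8
gripper_force: 0.0
```

Call:
{"method": "carry_out", "body": {
  "deltas": [
    [-0.4, [0, 0, 0], [0, 0, 0]],
    [-0.2, [0, 0, -0.6], [0, 0, 0]],
    [-0.2, [0, 0, -1], [0, 0, 0]],
    [-0.2, [0, 0, -1], [0, 0, 0]],
    [-0.2, [0, 0, -1], [0, 0, 0]]
  ]
}}

```text
clock: 43.9
ee_pos: [584.2, -340.2, 198.7]
ee_rot: [0.0, 1.0, 0.015, 0.0]
wrist_force: [0.9, 0.1, 0.2]
gripper_width: 36.8
gripper_force: 0.0
```

Call:
{"method": "carry_out", "body": {
  "deltas": [
    [-0.2, [-0.8, 0, -1], [0, 0, 0]],
    [-0.2, [-0.8, 0, 0], [0, 0, 0]],
    [-0.2, [-0.8, 0, 0], [0, 0, 0]],
    [-0.2, [-0.8, 0, 0], [0, 0, 0]],
    [-0.2, [-0.8, 0, 0], [0, 0, 0]]
  ]
}}

```text
clock: 44.4
ee_pos: [503.7, -342.6, 218.0]
ee_rot: [0.0, 1.0, 0.015, 0.001]
wrist_force: [-1.0, 0.4, 0.6]
gripper_width: 36.8
gripper_force: 0.0
```

Call:
{"method": "carry_out", "body": {
  "deltas": [
    [-0.2, [-0.8, 0, 0], [0, 0, 0]],
    [-0.2, [0, 0, 0], [0, 0, 0]],
    [-0.2, [0, 0, 0], [0, 0, 0]]
  ]
}}

```text
clock: 44.7
ee_pos: [488.9, -342.9, 217.8]
ee_rot: [0.0, 1.0, 0.015, 0.001]
wrist_force: [0.9, 0.0, 0.0]
gripper_width: 36.5
gripper_force: 0.0
```

Run:
```python
from h import *
st,p,d=wsnap("w12"); rl(st)
s,_=snap("top"); 
a=cv2.resize(p[0:215],(800,336)); b=cv2.resize(s[140:270,100:385],None,fx=2.0,fy=2.0,interpolation=cv2.INTER_CUBIC)
c=np.zeros((600,800,3),np.uint8); c[:336]=a; c[338:338+260,:570]=b; save("fin.png",c)
```

```text
local [179.5 -22.2] z 217.8 head -0.2 F [0.9 0.  0. ] 36.5 0.0
```

View pics/fin.png

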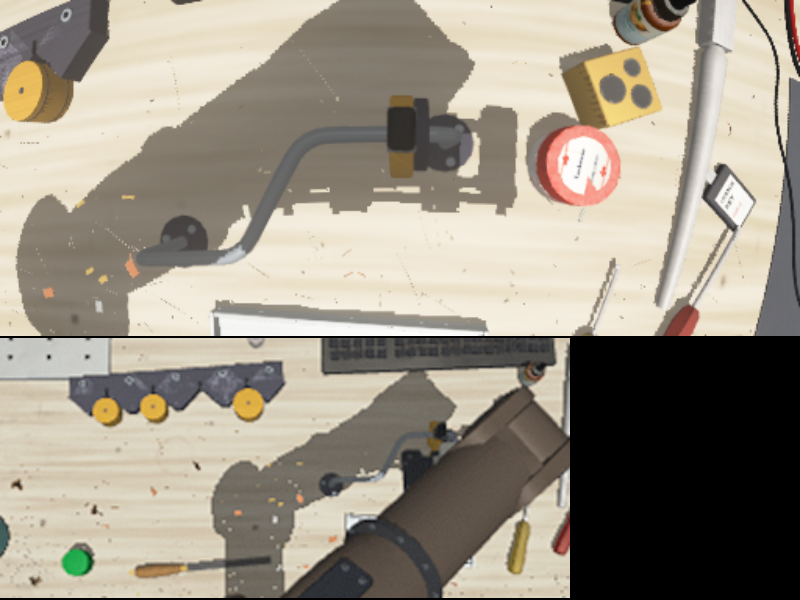

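The final view shows the collar hanging against the stop at (402,135) with the disc at (420,135), and three blanks in their nests at (106,410), (153,407) and (248,404). I'll do a quick numeric check of the blanks, then hand in if it agrees.

Run:
```python
from h import *
p,_=snap("top"); hsv=cv2.cvtColor(p,cv2.COLOR_RGB2HSV)
m=((hsv[...,0]<30)&(hsv[...,0]>12)&(hsv[...,1]>150)&(hsv[...,2]>120)).astype(np.uint8); m[:,260:]=0; m[205:]=0
O,X,Y=seat(); S=[O+126*Y-32.5*X,O+42*Y-32.5*X,O-126*Y-38.2*X]; n,l,s,c=cv2.connectedComponentsWithStats(m); ok=0
for i in range(1,n):
    if s[i,4]>60:
        q=cplane("top",c[i],46)[0,:2]; e=min(np.hypot(*(q-t)) for t in S); print(q.round(1),e.round(1)); ok+=e<6
print([t.round(1) for t in S],ok)
if ok==3: print(bot.sign_off())
```

```text
[647.4 -13.8] 1.0
[642.3 154. ] 0.5
[636.6 237.1] 1.3
[array([635.8, 238.1]), array([641.8, 154.3]), array([648.3, -13.6])] 3
the job is handed in; nothing more can be done
None
```

The job is handed in: the brush was seen flat and centred in the tray, all three brass blanks present measured within about 1.5 mm of their computed seats (nests 1, 3 and 4), and the collar hangs against the stop; the hand-in call returned no verdict.

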